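# Take the piled ski-tuning tools apart and set out the kit

## Task

The ski-tuning things were left in two piles on the bench mat: take the piles apart and lay the edge file, the sharpening stone and the cork block crosswise in the kit tray, one flat in each bay in their order of use: the edge file in the bay beside the tray's handle, the stone in the middle bay, the cork in the last bay. Put the wax puck flat in the small round dish and the brush, bristles down, inside the rim of the long low rest. Let nothing tumble, and do not disturb the little screw tin that stands among the things.

Things in the scene. Friction and masses are not known exactly. Their poses are not given: they have to be found in the camera images.
- edge_file: Edge file in its guide: a light grey plastic block 64 x 34 x 22 mm (x, y, z), flat on top, with a thin steel blade (18 wide, 5 thick, underside 3.5 mm above the block's underside, 110 mm long over all) sticking out of both ends along x. Origin: centre of the underside; z up. About 120 g. At the start it lies across or askew on the brush or the cork.
- stone: Sharpening stone: a plain bar 76 x 30 x 22 mm (long axis x), a 7 mm grey stone layer on a black plastic base, nothing sticking out. Origin: centre of the underside; z up. About 110 g. At the start it lies across or askew on the brush or the cork, whichever the file does not.
- cork: Cork polishing block, plain dark brown speckled cork, 100 x 46 x 40 mm (long axis x). Origin: centre of the underside; z up. About 60 g. At the start it is the bottom of the two-thing pile, standing on the mat.
- wax_puck: Round puck of pale ski wax, 46 mm across, 24 mm high. Origin: centre of the underside; z up. About 50 g. At the start it is the top of the three-thing pile, on the file or stone that lies on the brush.
- brush: Waxing brush: a pale wooden block 120 x 54 mm (long axis x) over stiff dark bristles (rigid, 112 x 46 mm, 22 mm high); 40 mm high over all, the wood from 22 to 40 mm. Origin: centre of the bristles' underside; z up. About 140 g. At the start it is the bottom of the three-thing pile, on the mat.
- kit_tray: Grey-floored aluminium kit tray, fixed on the bench at any yaw, 232 x 134 mm (x lengthwise), floor 4 mm thick, walls 4 thick and 8 high, two cross ribs 4 thick, tops at 10 mm: three bays, inside 72 (x) by 126 mm. A low black handle bow (10 mm high, to 144 mm from centre) at the +x end. Origin: centre of the underside. Bay centres: x = +76 mm (handle end, file), 0 (stone), -76 mm (cork), y = 0.
- wax_dish: Small round steel dish fixed to the mat, 72 mm across, with a rim 8 mm high; inside 66 mm across at the floor, which is 3 mm thick. Origin: centre of the underside; z up.
- brush_rest: Long low steel rest (shallow open tray) fixed to the mat, 146 x 80 mm (long axis x), rim 8 mm high, walls 4 mm thick, inside 138 x 72 mm, floor 4 mm thick. Origin: centre of the underside; z up.
- screw_tin: Small round steel tin with a dark lid, a bystander: 25 mm across, 26 mm high, loose on the mat between the piles, dish and rest. Origin: centre of its underside. The dark rubber mat (350 x 350 mm, 3 mm thick, fixed) carries the piles, dish, rest and tin; the tray stands on the bench itself, on the other side.

How it is judged:
At the end, for the whole second after the job is handed in: File, stone, cork flat in their own bays (within 22, 24, 16 mm of the bay centre along the tray, crosswise to 0.5 rad); puck flat in the dish (14 mm); brush on the floor of the rest (16 mm each way, 0.35 rad); all upright, released, at rest (x of edge_file in the frame of kit_tray between 0.054 and 0.098 m and y of edge_file in the frame of kit_tray between -0.03 and 0.03 m and z of edge_file in the frame of kit_tray between 0.0005 and 0.0075 m and angle between the x axis of each of edge_file, stone, cork and the y axis of kit_tray, either way round below 0.5 rad and angle between each of edge_file, stone, cork, wax_puck, brush's own z axis and vertical below 0.1 rad and linear speed of each of edge_file, stone, cork, wax_puck, brush below 0.02 m/s and x of stone in the frame of kit_tray between -0.024 and 0.024 m and y of stone in the frame of kit_tray between -0.03 and 0.03 m and z of stone in the frame of kit_tray between 0.0005 and 0.0075 m and x of cork in the frame of kit_tray between -0.092 and -0.06 m and y of cork in the frame of kit_tray between -0.03 and 0.03 m and z of cork in the frame of kit_tray between 0.0005 and 0.0075 m and horizontal distance between wax_puck and wax_dish below 0.014 m and z of wax_puck in the frame of wax_dish between -0.0005 and 0.0065 m and x of brush in the frame of brush_rest between -0.016 and 0.016 m and y of brush in the frame of brush_rest between -0.016 and 0.016 m and z of brush in the frame of brush_rest between 0.0005 and 0.0075 m and angle between the x axis of brush and the x axis of brush_rest, either way round below 0.35 rad); the robot touches nothing.
It fails at once if one of the five things tumbles (tips by more than 0.7 rad) (angle between any of edge_file, stone, cork, wax_puck, brush's own z axis and vertical above 0.7 rad).
It fails at once if the screw tin is moved by more than 20 mm or knocked over (distance of screw_tin from where it was at the start of the episode above 0.02 m or angle between screw_tin's own z axis and vertical above 0.5 rad).
It also fails if it takes over 131 s, if anything falls off the work surface, if the arm or the gripper's body presses on something with over 40 N, if the wrist force passes 120 N, or if a joint passes its speed limit or range.

## Robot

A 7-joint arm with a two-finger parallel gripper is mounted at the origin on the work surface. World frame = base frame: x ahead of the robot, y to its left, z up, the work surface at z = 0. Lengths are in m, angles in rad, forces in N, time in s.
With the tool pointing down it reaches from about 0.4 to 0.875 m from the base axis. Payload 6.5 kg.
Tool frame: the origin (TCP) lies midway between the tips of the shut fingers; the grasp point (between the pads) lies bot.pinch_z behind it (bot.pinch_z is the distance from the TCP to the grasp point, in m); z points along the fingers, y is the direction in which the jaws open and shut (so a half turn about z gives the same grasp; the last joint's range is limited). The gripper opens to 85 mm and grips with 20 to 120 N. Pads are 22 mm wide; open, the fingers measure 114 mm over their backs; the gripper's body (76 mm by 85 mm) begins 54 mm behind the grasp point. The pads swing forward as they close: fully open they stand 13 mm farther back than shut.
Start: joints at [-1.283, 0.536, -0.004, 1.538, 0.003, 1.067, -0.071], TCP at [0.225, 0.61, 0.231] pointing down, gripper open.
Joint ranges: [-2.7, 2.7], [-0.37, 2.16], [-1.27, 1.26], [0.24, 2.4], [-1.31, 4.45], [0.19, 1.91], [-2.76, 2.76]. Speed limits (rad/s): [2.39, 2.39, 3.14, 3.14, 3.14, 3.14, 3.14].

## Interface

Orientations are given as a rotation vector (axis times angle).
In Python, from bench import bot gives the robot as it stands.
- The arm moves only by the tool step_arm, never from a script. Its argument "commands" is a list of rows, each a list of 6 numbers: the shift along the tool's x, y, z in mm, then the turn, a rotation vector about the tool's x, y, z in rad. In form: [[tx, ty, tz, rx, ry, rz], ...]. A call has 1 to 8 rows; each row is the pose to reach, as a shift and turn from the pose commanded when the call began, along the tool's axes at that moment; what a row does not reach only later rows make up. A row lasts 1/12 s, in which the tool goes at most 41.7 mm and 7.16 degrees, less where a joint would pass 70% of its speed; a pose out of reach is approached as far as the arm can. A call with a gripper value outside its range is refused whole. "jaw" is the gripper command: -1 is shut, 1 is fully open, values between are in proportion, set as the call begins (left out, the last holds). The fingers move at their own pace and stop on an object; "newtons" is the grip in N (left out, the last holds). Time passes only in rows, so rows that repeat a pose let the fingers close. It gives the time, the measured TCP pose, the force and the opening at its end, in the units of the state.
- bot.read_state(): the state, without advancing time (a new reading comes with each control period).
- bot.snapshot(name): name is "side" or "top"; returns a dict with "pixels" (400x640x3 uint8, blue, green, red), "vertical_fov" (degrees; the focal length in pixels is half the picture's height over the tangent of half this angle, whatever the lens; pixels are square), "cx", "cy" (the principal point, pixels), "R" (3x3) and "t" (3): a world point X has camera coordinates R X + t. Camera axes: x right, y down, z forward; pixel columns grow to the right and rows downward; lengths in m; the calibration is good to about 2 mm. A picture is of the moment at which its call begins. There is no depth.
- bot.hand_in(): hands the job in, once; it reports no verdict.
The state is a dict: "time": time; "joint_positions": joint angles; "joint_velocities": joint speeds; "joint_torque": joint torques, N m; "eef_pos": TCP position; "tcp_rot": TCP orientation; "wrist_force": force on the tool from outside, world axes, zero at the start; "moment": the same for the moment, N m; "opening": opening from 0.0 (shut) to 1.0 (fully open).
Only numpy, scipy, OpenCV 4.12 (cv2) and the standard library are available. Lean on these libraries where they do the work, as an engineer would, in place of code of your own. Each camera call takes 0.05 s, during which the arm holds its last target.

## Working session

There is one attempt and no reset: what is moved stays moved. The work goes in short steps, Python scripts to look and compute and a tool call to move; the robot and the scene stay as the last step left them, time stands still between calls to the robot, and variables do not carry over. Pictures are saved under pics/ and viewed, and the job is handed in when it is done.

Besides the shell and the picture viewer there is one more tool, called after "Request:" as name([rows], argument=value, ...), one row to a line, values as JSON. step_arm: Moves the arm, as the interface text tells. Its arguments: {"type":"object","properties":{"commands":{"type":"array","items":{"type":"array","items":{"type":"number"}}},"jaw":{"type":"number"},"newtons":{"type":"number"}},"required":["commands"]}

```bash
ls; mkdir -p pics
python3 - <<'E'
from bench import bot
import cv2
s=bot.read_state();print(s, bot.pinch_z)
for n in("side","top"):
    d=bot.snapshot(n);cv2.imwrite(f"pics/{n}0.png",d["pixels"]);print(n,d["vertical_fov"],d["cx"],d["cy"],d["R"],d["t"])
E
```

```text
pics
{'time': 0.0, 'joint_positions': array([-1.2831663 ,  0.5371746 , -0.00444371,  1.53889176,  0.00259688,
        1.06729161, -0.07118139]), 'joint_velocities': array([ 1.24198808e-03,  1.09089408e-03, -1.42165836e-03, -2.80259333e-04,
        4.38256729e-04, -1.52540631e-03,  8.15123183e-05]), 'joint_torque': array([ 4.35520469e-04, -5.83405924e+01,  1.04939807e+00, -2.59100783e+01,
        1.24790988e-02,  9.46387678e-03, -1.76689844e-05]), 'eef_pos': array([0.22501217, 0.60912659, 0.23040031]), 'tcp_rot': array([-5.52722502e-01, -3.09239698e+00,  2.74805444e-03]), 'wrist_force': array([-0.61235994, -0.18027606, -0.95865871]), 'moment': array([ 0.01545679,  0.01268118, -0.06012264]), 'opening': 1.0015445847144742} 0.0187
side 44.187563811919674 322.0677969037021 198.30094630409428 [[-0.99787989 -0.06393005  0.01219331]
 [-0.04917525  0.6179059  -0.78471274]
 [ 0.0426324  -0.78364867 -0.61973965]] [0.5171469  0.06130836 1.05616214]
top 50.644297867683505 314.3843767201221 200.45304158869425 [[-0.01130626 -0.99980833 -0.01598374]
 [-0.9963818   0.01261119 -0.08404924]
 [ 0.08423471  0.01497563 -0.9963334 ]] [0.02374732 0.55499241 1.01673809]
```

View pics/side0.png

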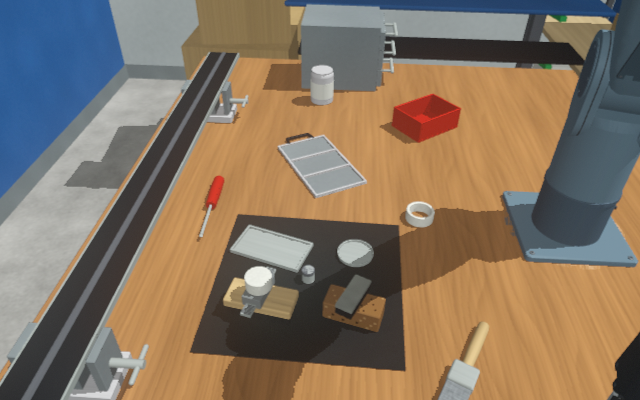

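View pics/top0.png

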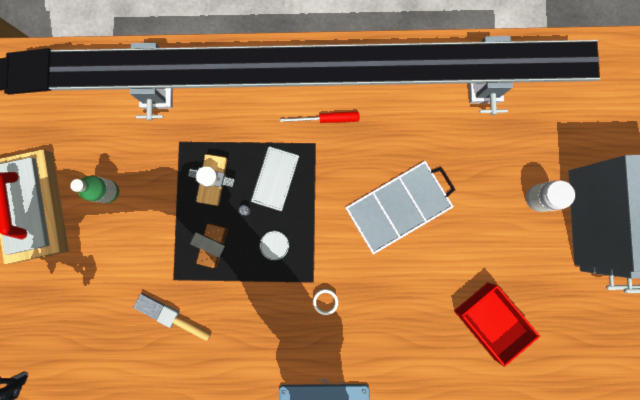

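The views show the three-thing pile near top px (212,178): the puck on the file on the brush. The stone on the cork is near (208,245), the tin at (245,210), the rest at (275,178), the dish at (274,245) and the tray at (400,207) with its handle up and to the right. I'll zoom in next.

```bash
cat > h.py <<'E'
import numpy as np,cv2
from bench import bot
from scipy.spatial.transform import Rotation as Ro
class Cam:
    def __init__(s,n):
        d=bot.snapshot(n);s.im=d["pixels"].copy();s.R=np.array(d["R"]);s.t=np.array(d["t"]);s.cx=d["cx"];s.cy=d["cy"]
        s.f=s.im.shape[0]/2/np.tan(np.radians(d["vertical_fov"])/2);s.C=-s.R.T@s.t
    def ray(s,p):
        p=np.atleast_2d(np.asarray(p,float))
        v=np.c_[(p[:,0]-s.cx)/s.f,(p[:,1]-s.cy)/s.f,np.ones(len(p))]@s.R
        return v
    def plane(s,p,z):
        v=s.ray(p);return s.C+v*((z-s.C[2])/v[:,2])[:,None]
    def proj(s,X):
        q=np.atleast_2d(X)@s.R.T+s.t;return np.c_[s.f*q[:,0]/q[:,2]+s.cx,s.f*q[:,1]/q[:,2]+s.cy]
    def crop(s,name,x0,y0,x1,y1,k):
        cv2.imwrite("pics/"+name,cv2.resize(s.im[y0:y1,x0:x1],None,fx=k,fy=k,interpolation=cv2.INTER_NEAREST))
E
python3 - <<'E'
from h import *
t=Cam("top");s=Cam("side")
t.crop("t1.png",170,138,320,288,4)
s.crop("s1.png",190,210,410,370,3)
print(t.C,s.C)
E
```

```text
[0.46760819 0.00151736 1.06003638] [0.47403862 0.82283849 0.69634928]
```

View pics/t1.png

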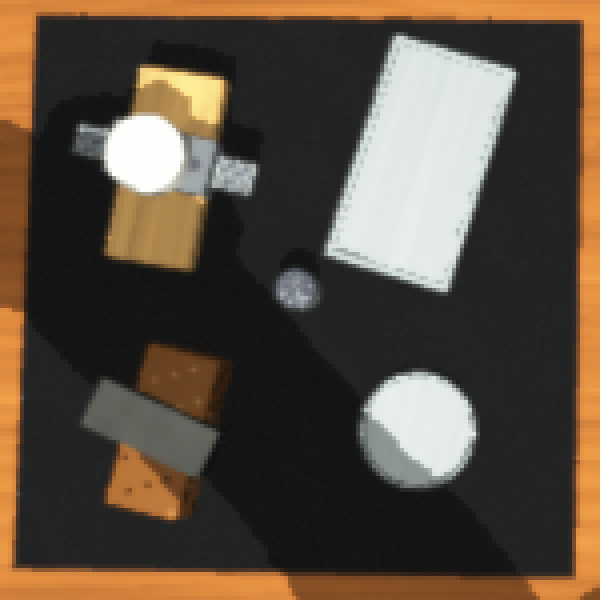

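View pics/s1.png

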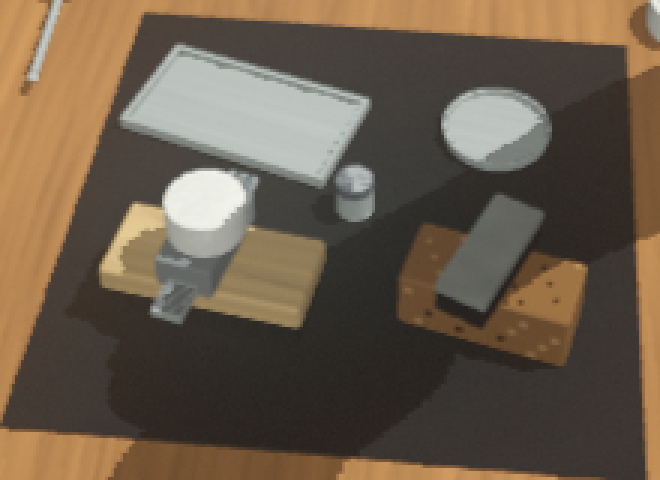

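The top crop (px = 170 + u/4) shows the wood top corners at about (138,65), (230,77), (195,271) and (105,256), and the puck at (145,153). The blade ends are at about (73,138) and (255,179). The stone corners are (101,377), (219,430), (203,478) and (82,428). Both piles look flat.

```bash
cat > m.py <<'E'
from h import *
t=Cam("top");s=Cam("side")
def U(c): return np.array([170,138])+(np.array(c,float)+.5)/4-.5
def S(c): return np.array([190,210])+(np.array(c,float)+.5)/3-.5
def rect(P):  # corners in world -> centre, sizes, long-axis yaw
    (c,wh,a)=cv2.minAreaRect((np.array(P)[:,:2]*1e4).astype(np.float32))
    b=cv2.boxPoints((c,wh,a))/1e4; e1=b[1]-b[0];e2=b[2]-b[1]
    e=e1 if np.linalg.norm(e1)>np.linalg.norm(e2) else e2
    return np.round(np.array(c)/1e4,4),np.round(sorted(np.array(wh)/1e4),4),round(np.arctan2(e[1],e[0])%np.pi,3)
hsv=cv2.cvtColor(t.im,cv2.COLOR_BGR2HSV)
def blob(cam,mask,seed):
    n,l,st,ce=cv2.connectedComponentsWithStats(mask.astype(np.uint8))
    m=(l==l[seed[1],seed[0]]).astype(np.uint8)
    c=max(cv2.findContours(m,cv2.RETR_EXTERNAL,cv2.CHAIN_APPROX_NONE)[0],key=cv2.contourArea)
    return c[:,0].astype(float),m
gray=(hsv[...,1]<60)&(hsv[...,2]>90)
print("brush",rect(t.plane(U([(138,65),(230,77),(195,271),(105,256)]),.043)))
e1=t.plane(U([(73.5,137.5)]),.0515)[0];e2=t.plane(U([(255,179)]),.0515)[0]
print("file",(e1+e2)/2,np.linalg.norm(e1-e2),np.arctan2(*(e2-e1)[1::-1])%np.pi)
print("stone",rect(t.plane(U([(101,377),(219,430),(203,478),(82,428)]),.065)))
c,m=blob(t,(hsv[...,1]<60)&(hsv[...,2]>225),(205,176));mc=cv2.minEnclosingCircle(c.astype(np.float32));print("puck px",mc,t.plane([mc[0]],.089))
print("puck side",s.plane(S([(209,196)]),.089))
c,m=blob(t,gray,(275,180));print("rest",len(c),rect(t.plane(c,.011)))
c,m=blob(t,gray,(275,240));(x,y),r=cv2.minEnclosingCircle(c.astype(np.float32));print("dish",x,y,r,t.plane([(x,y)],.011),t.plane([(x+r,y)],.011))
c,m=blob(t,gray,(400,206));print("tray",len(c),rect(t.plane(c,.008)))
print("tin top",t.plane(U([(298,291)]),.029),"side",s.plane(S([(354,182)]),.029))
print("stone side",rect(s.plane(S([(501,193),(546,212),(484,318),(438,290)]),.065)))
print("brush side",rect(s.plane(S([(134,202),(327,241),(303,305),(101,262)]),.043)))
print("cork side",rect(s.plane(S([(424,225),(587,263),(567,338),(400,290)]),.043)), "corners",s.plane(S([(424,225),(587,263),(567,338),(400,290)]),.043)[:,:2].round(4).tolist())
print("cork left edge top",t.plane(U([(147,344),(105,503)]),.043)[:,:2])
E
python3 m.py
```

```text
brush (array([0.6088, 0.2673]), array([0.0571, 0.1204]), np.float32(2.97))
file [0.61246592 0.26664175 0.0515    ] 0.11348415882719223 1.3327134615117053
stone (array([0.4511, 0.2688]), array([0.0317, 0.0791]), np.float32(1.175))
puck px ((205.5616455078125, 175.89041137695312), 9.625908851623535) [[0.61026089 0.26868543 0.089     ]]
puck side [[0.6064117  0.26788181 0.089     ]]
rest 169 (array([0.6139, 0.1164]), array([0.0833, 0.1487]), np.float32(2.833))
dish 273.8171691894531 244.84580993652344 14.65998363494873 [[0.44740676 0.11885437 0.011     ]] [[0.44700825 0.0825639  0.011     ]]
tray 252 (array([ 0.5382, -0.1929]), array([0.1359, 0.2342]), np.float32(2.09))
tin top [[0.53256263 0.18943009 0.029     ]] side [[0.53271631 0.19488631 0.029     ]]
stone side (array([0.4483, 0.2762]), array([0.0299, 0.0857]), np.float32(1.145))
brush side (array([0.606 , 0.2679]), array([0.0477, 0.1196]), np.float32(2.958))
cork side (array([0.4469, 0.2766]), array([0.0549, 0.0965]), np.float32(2.916)) corners [[0.4878, 0.239], [0.3937, 0.2606], [0.4065, 0.314], [0.4988, 0.2879]]
cork left edge top [[0.50076684 0.27815885]
 [0.40591867 0.30244212]]
```

```bash
cat > plan.py <<'E'
import sys
from h import *
# usage: plan.py x y z yaw(tool x)  -> shift (mm) and turn in current tool axes
def plan(x,y,z,yaw):
    st=bot.read_state();R=Ro.from_rotvec(st["tcp_rot"]);p=np.array(st["eef_pos"])
    best=None
    for k in(0,np.pi):
        a=yaw+k;c,s_=np.cos(a),np.sin(a)
        G=Ro.from_matrix(np.array([[c,s_,0],[s_,-c,0],[0,0,-1]]))
        d=(R.inv()*G).as_rotvec()
        if best is None or np.linalg.norm(d)<np.linalg.norm(best):best=d
    sh=R.inv().apply(np.array([x,y,z])-p)*1000
    M=R.as_matrix()
    print("t",round(st["time"],2),"pos",p.round(4),"yaw",round(np.arctan2(M[1,0],M[0,0]),3),"F",st["wrist_force"].round(1),"open",round(st["opening"],3),"q7",round(st["joint_positions"][6],2))
    print("ROW",sh.round(1).tolist(),best.round(3).tolist())
if __name__=="__main__":
    v=list(map(float,sys.argv[1:]))
    plan(*v)
E
python3 plan.py 0.6085 0.268 0.15 1.333
```

```text
t 0.3 pos [0.2251 0.6095 0.231 ] yaw 2.788 F [-0.1  0.1  1.1] open 0.999 q7 -0.07
ROW [-477.9, -187.5, 81.1] [-0.0, 0.001, 1.455]
```

Request:
step_arm([
  [-239,-94,40,0,0,0.73],
  [-239,-94,40,0,0,0.73],
  [-239,-94,40,0,0,0.73],
  [-239,-94,40,0,0,0.73],
  [-239,-94,40,0,0,0.73],
  [-239,-94,40,0,0,0.73],
  [-239,-94,40,0,0,0.73],
  [-239,-94,40,0,0,0.73],
], jaw=1, newtons=40)

```text
time: 0.97
eef_pos: [0.4206, 0.4344, 0.1909]
tcp_rot: [1.629, 2.683, -0.003]
wrist_force: [-0.0, 0.3, -0.7]
opening: 1.001
```

```bash
python3 plan.py 0.6085 0.268 0.12 1.333
```

```text
t 0.97 pos [0.4206 0.4344 0.1909] yaw 2.051 F [-0.   0.3 -0.7] open 1.001 q7 -0.3
ROW [-234.1, 89.8, 71.6] [0.001, 0.003, 0.718]
```

Request:
step_arm([
  [-234,90,71,0,0,0.718],
  [-234,90,71,0,0,0.718],
  [-234,90,71,0,0,0.718],
  [-234,90,71,0,0,0.718],
  [-234,90,71,0,0,0.718],
  [-234,90,71,0,0,0.718],
  [-234,90,71,0,0,0.718],
  [-234,90,71,0,0,0.718],
])

```text
time: 1.63
eef_pos: [0.6077, 0.2705, 0.1192]
tcp_rot: [2.465, 1.945, -0.003]
wrist_force: [0.4, -0.4, 0.5]
opening: 1.003
```

```bash
python3 plan.py 0.6085 0.268 0.073 1.333
python3 - <<'E'
from h import *
s=Cam("side");s.crop("s2.png",190,150,410,370,3)
E
```

```text
t 1.63 pos [0.6077 0.2705 0.1192] yaw 1.336 F [ 0.4 -0.4  0.5] open 1.003 q7 -0.49
ROW [-2.1, 1.3, 46.2] [0.001, 0.003, 0.003]
```

View pics/s2.png

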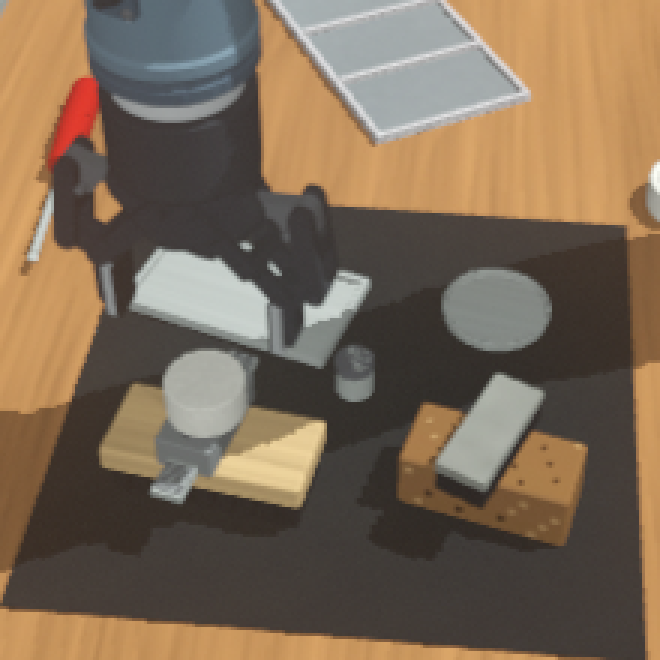

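The jaws straddle the puck, which is at about (205,390) in the crop. I'll go down and close.

Request:
step_arm([
  [-2,1.3,15,0,0,0],
  [-2,1.3,30,0,0,0],
  [-2,1.3,46,0,0,0],
  [-2,1.3,46,0,0,0],
  [-2,1.3,46,0,0,0],
])

```text
time: 2.1
eef_pos: [0.6048, 0.2734, 0.0734]
tcp_rot: [-2.459, -1.953, 0.003]
wrist_force: [1.3, 0.3, -0.4]
opening: 1.001
```

Request:
step_arm([
  [0,0,0,0,0,0],
  [0,0,0,0,0,0],
  [0,0,0,0,0,0],
  [0,0,0,0,0,0],
  [0,0,0,0,0,0],
  [0,0,0,0,0,0],
  [0,0,0,0,0,0],
  [0,0,0,0,0,0],
], jaw=-1, newtons=40)

```text
time: 2.77
eef_pos: [0.6074, 0.2723, 0.0757]
tcp_rot: [2.462, 1.951, 0.003]
wrist_force: [-1.1, -0.7, 5.1]
opening: 0.512
```

```bash
python3 plan.py 0.6085 0.268 0.14 1.333
python3 - <<'E'
from h import *
s=Cam("side");s.crop("s3.png",190,150,410,370,3)
E
```

```text
t 2.77 pos [0.6074 0.2723 0.0757] yaw 1.34 F [-1.1 -0.7  5.1] open 0.512 q7 -0.47
ROW [-3.8, 2.1, -64.3] [0.001, -0.001, 0.007]
```

View pics/s3.png

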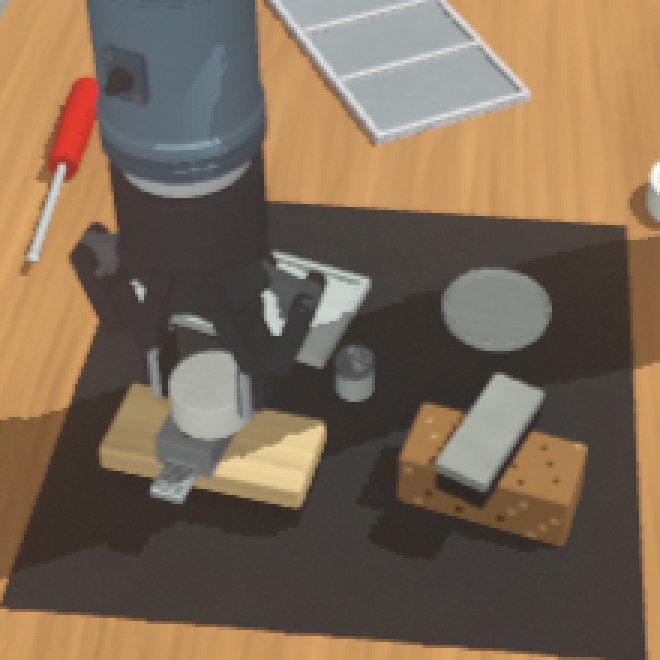

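Puck held between the pads, at about (207,395) in the crop. Next I'll lift it and check the tracking.

Request:
step_arm([
  [0,0,-15,0,0,0],
  [0,0,-40,0,0,0],
  [0,0,-64,0,0,0],
  [0,0,-64,0,0,0],
  [0,0,-64,0,0,0],
])

```text
time: 3.23
eef_pos: [0.608, 0.2723, 0.1409]
tcp_rot: [2.462, 1.95, 0.006]
wrist_force: [-0.3, -0.9, 0.3]
opening: 0.515
```

```bash
python3 plan.py 0.4475 0.119 0.10 1.333;python3 plan.py 0.4475 0.119 0.10 1.333
```

```text
t 3.23 pos [0.608  0.2723 0.1409] yaw 1.34 F [-0.3 -0.9  0.3] open 0.515 q7 -0.49
ROW [-186.1, -121.3, 40.1] [0.003, -0.003, 0.007]
t 3.23 pos [0.608  0.2723 0.1409] yaw 1.34 F [-0.3 -0.9  0.3] open 0.515 q7 -0.49
ROW [-186.1, -121.3, 40.1] [0.003, -0.003, 0.007]
```

Request:
step_arm([
  [-30,-20,0,0,0,0],
  [-60,-40,0,0,0,0],
  [-92,-60,10,0,0,0],
  [-124,-80,20,0,0,0],
  [-155,-100,35,0,0,0],
  [-175,-115,50,0,0,0],
  [-184,-121,56,0,0,0],
  [-184,-121,56,0,0,0],
])

```text
time: 3.9
eef_pos: [0.4425, 0.1177, 0.0807]
tcp_rot: [-2.463, -1.946, 0.01]
wrist_force: [-0.4, -0.1, -0.8]
opening: 0.512
```

```bash
python3 plan.py 0.4475 0.119 0.05 1.333
python3 - <<'E'
from h import *
s=Cam("side");s.crop("s4.png",190,150,410,370,3)
s=Cam("top");s.crop("t4.png",170,138,320,288,4)
E
```

```text
t 3.9 pos [0.4425 0.1177 0.0807] yaw 1.337 F [-0.4 -0.1 -0.8] open 0.512 q7 -0.3
ROW [2.5, 4.7, 30.7] [-0.006, 0.004, 0.004]
```

View pics/s4.png

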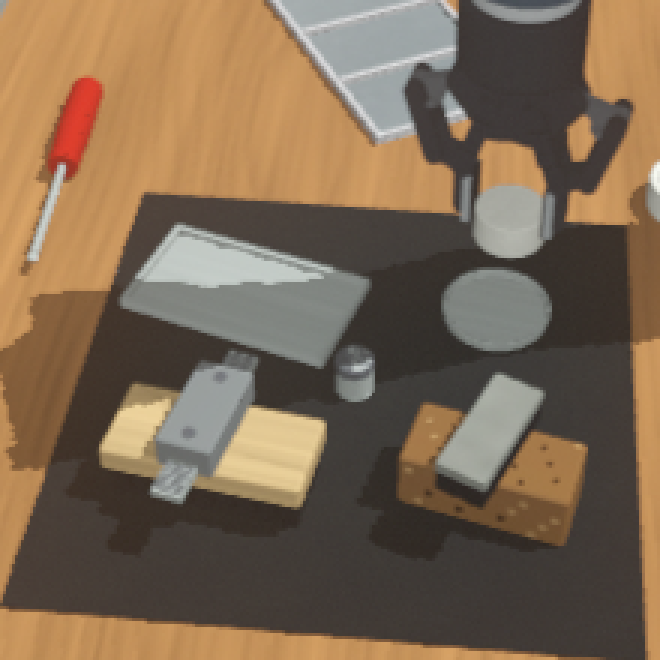

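View pics/t4.png

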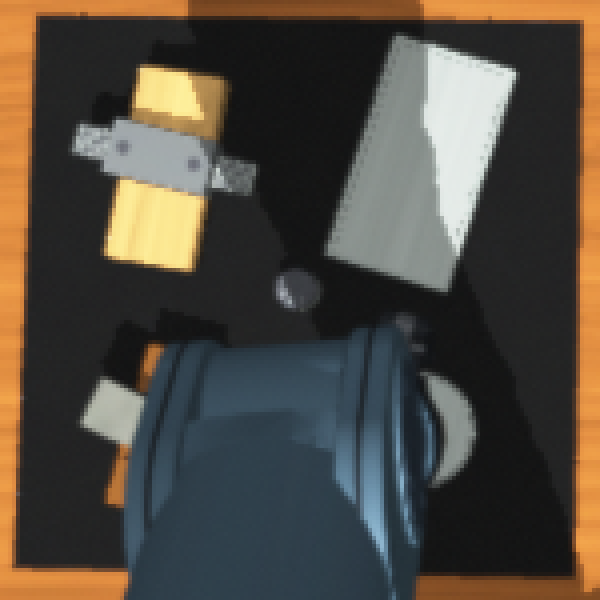

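The puck is held, with its top-face centre at about (510,207) in the side crop. The file hasn't moved. I'll measure the puck's offset from the TCP, and refine the file and dish from this view.

Run:
```python
from h import *
t=Cam("top");s=Cam("side")
S=lambda c:np.array([190,150])+(np.array(c,float)+.5)/3-.5
U=lambda c: np.array([170,138])+(np.array(c,float)+.5)/4-.5
print("puck",s.plane(S([(510,207)]),.094), "dish side",s.plane(S([(497,310)]),.011))
print("file blk side",s.plane(S([(200,360),(258,375),(213,452),(158,435)]),.065).mean(0))
P=t.plane(U([(118,118),(216,137),(209,195),(103,172)]),.065);print(P.mean(0),P)
e=t.plane(U([(74,137),(254,178)]),.0515);print(e.mean(0),e)
print(s.plane(S([(241,358),(170,482)]),.0515))
```

```text
puck [[0.44115654 0.11713845 0.094     ]] dish side [[0.44472195 0.12455026 0.011     ]]
file blk side [0.60885365 0.26738507 0.065     ]
[0.61220616 0.26467654 0.065     ] [[0.63512106 0.29095148 0.065     ]
 [0.62285722 0.23213454 0.065     ]
 [0.5881091  0.23607349 0.065     ]
 [0.60273727 0.29954665 0.065     ]]
[0.61292418 0.26679568 0.0515    ] [[0.62614922 0.32148349 0.0515    ]
 [0.59969914 0.21210786 0.0515    ]]
[[0.59800323 0.2178988  0.0515    ]
 [0.62302191 0.31237588 0.0515    ]]
```

```bash
python3 plan.py 0.4465 0.1215 0.03 1.333
```

```text
t 4.1 pos [0.4484 0.1216 0.0829] yaw 1.341 F [ 0.1  0.9 -0.1] open 0.512 q7 -0.3
ROW [-0.6, -1.9, 52.9] [0.002, -0.001, 0.008]
```

Request:
step_arm([
  [-0.6,-2,15,0,0,0],
  [-0.6,-2,30,0,0,0],
  [-0.6,-2,45,0,0,0],
  [-0.6,-2,53,0,0,0],
  [-0.6,-2,53,0,0,0],
  [-0.6,-2,53,0,0,0],
  [-0.6,-2,53,0,0,0],
])

```text
time: 4.68
eef_pos: [0.4456, 0.1207, 0.0299]
tcp_rot: [2.462, 1.951, 0.002]
wrist_force: [-0.4, -0.3, -0.4]
opening: 0.519
```

```bash
python3 plan.py 0.4465 0.1215 0.017 1.333
python3 - <<'E'
from h import *
s=Cam("side");s.crop("s5.png",290,190,410,300,5)
E
```

```text
t 4.68 pos [0.4456 0.1207 0.0299] yaw 1.34 F [-0.4 -0.3 -0.4] open 0.519 q7 -0.25
ROW [1.0, 0.7, 13.0] [0.001, -0.001, 0.007]
```

View pics/s5.png

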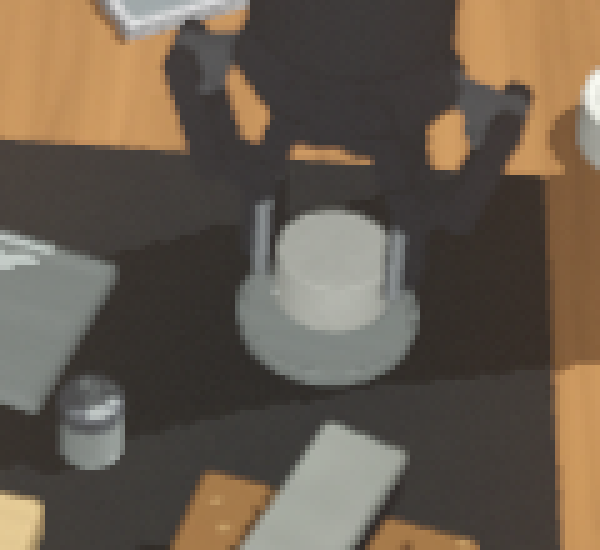

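The puck is over the dish, with its base predicted to land within a few mm of the dish centre at (327,316). Now I'll lower and release.

Request:
step_arm([
  [1,0.7,7,0,0,0],
  [1,0.7,12,0,0,0],
  [1,0.7,13,0,0,0],
  [1,0.7,13,0,0,0],
  [1,0.7,13,0,0,0],
])

```text
time: 5.15
eef_pos: [0.4462, 0.1215, 0.0166]
tcp_rot: [-2.462, -1.951, -0.002]
wrist_force: [-0.6, 1.0, 7.9]
opening: 0.512
```

Request:
step_arm([
  [0,0,0,0,0,0],
  [0,0,0,0,0,0],
  [0,0,0,0,0,0],
  [0,0,0,0,0,0],
], jaw=0.4)

```text
time: 5.48
eef_pos: [0.4455, 0.121, 0.0161]
tcp_rot: [-2.463, -1.951, 0.001]
wrist_force: [0.9, -0.2, -0.3]
opening: 0.701
```

Request:
step_arm([
  [0,0,-15,0,0,0],
  [0,0,-45,0,0,0],
  [0,0,-80,0,0,0],
  [0,0,-110,0,0,0],
  [0,0,-110,0,0,0],
  [0,0,-110,0,0,0],
])

```text
time: 5.98
eef_pos: [0.4466, 0.1217, 0.1277]
tcp_rot: [2.462, 1.951, 0.005]
wrist_force: [0.4, 0.2, -1.2]
opening: 0.7
```

```bash
python3 plan.py 0.6115 0.2665 0.10 1.333
python3 - <<'E'
from h import *
s=Cam("side");s.crop("s6.png",290,190,410,300,5)
E
```

```text
t 5.98 pos [0.4466 0.1217 0.1277] yaw 1.34 F [ 0.4  0.2 -1.2] open 0.7 q7 -0.35
ROW [178.6, 127.3, 28.4] [0.003, -0.002, 0.007]
```

View pics/s6.png

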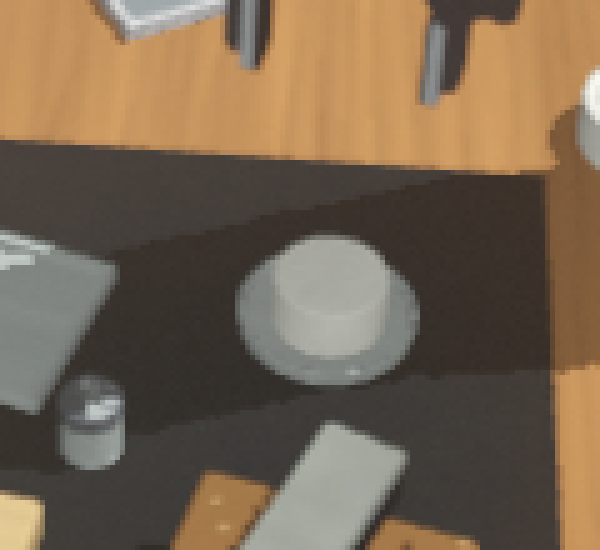

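The puck sits flat and central in the dish, at about (330,300). Next is the file.

Request:
step_arm([
  [30,21,0,0,0,-0.007],
  [62,44,0,0,0,-0.007],
  [93,66,0,0,0,-0.007],
  [124,88,0,0,0,-0.007],
  [150,107,8,0,0,-0.007],
  [170,121,20,0,0,-0.007],
  [178.5,127.5,28,0,0,-0.007],
  [178.5,127.5,28,0,0,-0.007],
], jaw=1)

```text
time: 6.7
eef_pos: [0.6096, 0.2671, 0.0939]
tcp_rot: [-2.453, -1.961, 0.007]
wrist_force: [-1.0, 0.2, -0.2]
opening: 1.002
```

Request:
step_arm([
  [0,0,0,0,0,0],
  [0,0,0,0,0,0],
  [0,0,0,0,0,0],
])

```text
time: 6.95
eef_pos: [0.61, 0.2645, 0.0984]
tcp_rot: [2.457, 1.958, -0.001]
wrist_force: [0.1, -0.8, -0.2]
opening: 0.999
```

```bash
python3 plan.py 0.6115 0.2665 0.049 1.333
python3 - <<'E'
from h import *
s=Cam("side");s.crop("s7.png",190,190,330,330,4)
E
```

```text
t 6.95 pos [0.61   0.2645 0.0984] yaw 1.346 F [ 0.1 -0.8 -0.2] open 0.999 q7 -0.46
ROW [2.3, 1.0, 49.4] [-0.0, 0.001, 0.013]
```

View pics/s7.png

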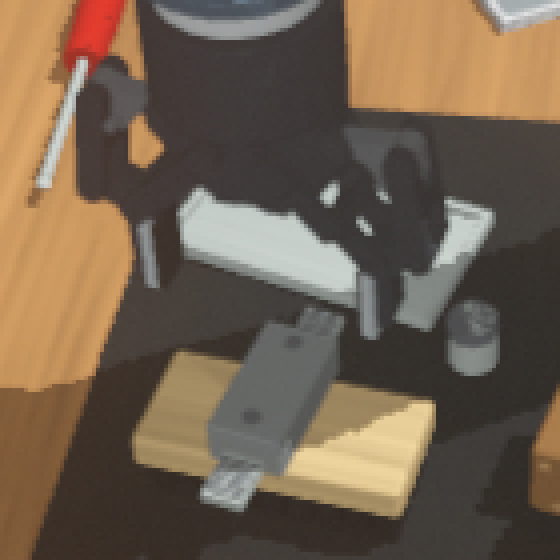

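The open jaws straddle the file at about (270,390) in the crop. Descend and grip.

Request:
step_arm([
  [2,1,15,0,0,0.013],
  [2,1,30,0,0,0.013],
  [2,1,43,0,0,0.013],
  [2,1,49,0,0,0.013],
  [2,1,49,0,0,0.013],
  [2,1,49,0,0,0.013],
])

```text
time: 7.5
eef_pos: [0.6116, 0.2671, 0.0486]
tcp_rot: [-2.468, -1.943, 0.002]
wrist_force: [0.1, -0.0, 0.7]
opening: 1.001
```

Request:
step_arm([
  [0,0,0,0,0,0],
  [0,0,0,0,0,0],
  [0,0,0,0,0,0],
  [0,0,0,0,0,0],
  [0,0,0,0,0,0],
  [0,0,0,0,0,0],
  [0,0,0,0,0,0],
], jaw=-1, newtons=50)

```text
time: 8.08
eef_pos: [0.6126, 0.2676, 0.0501]
tcp_rot: [2.468, 1.943, 0.002]
wrist_force: [-0.1, -0.9, 6.2]
opening: 0.387
```

Request:
step_arm([
  [0,0,-10,0,0,0],
  [0,0,-30,0,0,0],
  [0,0,-60,0,0,0],
  [0,0,-90,0,0,0],
  [0,0,-90,0,0,0],
  [0,0,-90,0,0,0],
])

```text
time: 8.58
eef_pos: [0.6131, 0.2678, 0.1414]
tcp_rot: [2.468, 1.943, 0.005]
wrist_force: [-0.0, -0.2, -2.1]
opening: 0.382
```

```bash
python3 plan.py 0.576 -0.259 0.12 0.519
python3 - <<'E'
from h import *
s=Cam("side");s.crop("s8.png",190,190,330,330,4)
s=Cam("top");s.crop("t8.png",170,138,320,288,4)
E
```

```text
t 8.58 pos [0.6131 0.2678 0.1414] yaw 1.334 F [-0.  -0.2 -2.1] open 0.382 q7 -0.48
ROW [-520.8, 87.6, 20.5] [0.002, -0.003, 0.815]
```

View pics/s8.png

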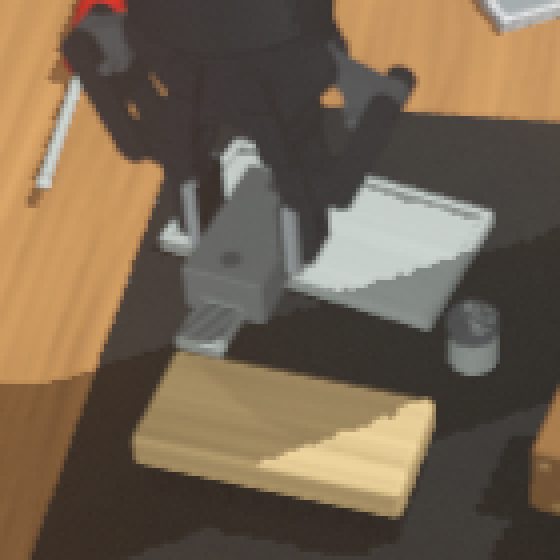

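The file is held level and the brush is clear. Moving over to the tray.

Request:
step_arm([
  [-20,3,0,0,0,0.05],
  [-55,9,0,0,0,0.12],
  [-93,15,0,0,0,0.2],
  [-131,22,0,0,0,0.28],
  [-169,28,0,0,0,0.36],
  [-207,34,0,0,0,0.44],
  [-245,41,0,0,0,0.52],
  [-283,47,0,0,0,0.6],
])

```text
time: 9.35
eef_pos: [0.5897, -0.0203, 0.1379]
tcp_rot: [-2.934, -1.121, 0.004]
wrist_force: [-0.3, 0.5, -1.5]
opening: 0.385
```

Request:
step_arm([
  [0,0,0,0,0,0],
  [0,0,0,0,0,0],
])

```text
time: 9.52
eef_pos: [0.5897, -0.0221, 0.1381]
tcp_rot: [2.935, 1.119, -0.005]
wrist_force: [-0.3, 0.3, -1.9]
opening: 0.384
```

```bash
python3 plan.py 0.576 -0.259 0.09 0.519
python3 - <<'E'
from h import *
s=Cam("side");s.crop("s9.png",250,110,390,220,5)
s=Cam("top");s.crop("t9.png",330,140,470,270,5)
E
```

```text
t 9.52 pos [ 0.5897 -0.0221  0.1381] yaw 0.728 F [-0.3  0.3 -1.9] open 0.384 q7 -0.53
ROW [-167.7, 167.7, 48.6] [-0.0, 0.003, 0.209]
```

View pics/s9.png

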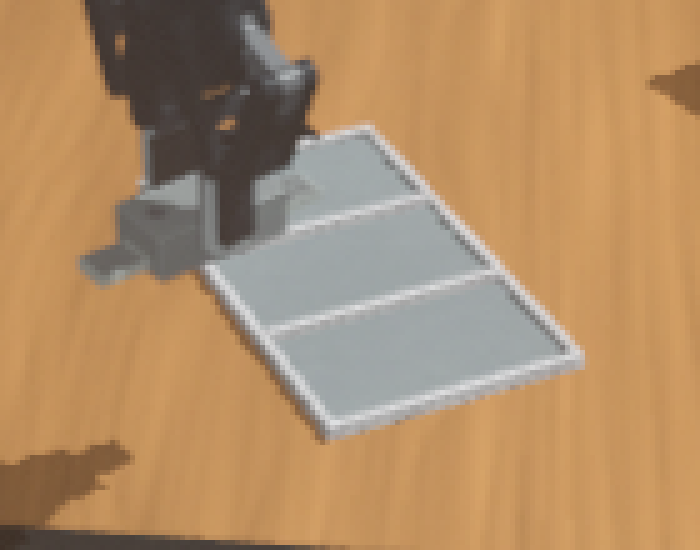

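View pics/t9.png

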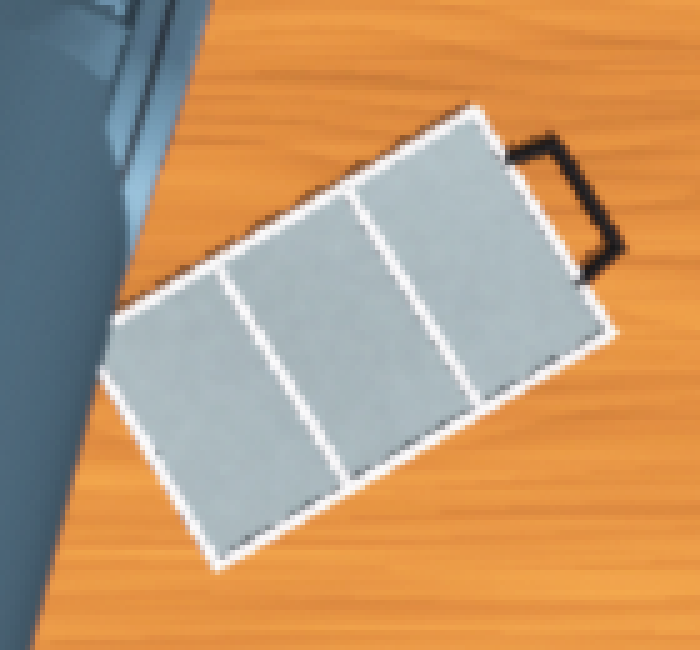

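The tray is clear, and the file is held level. I'll cross-check the tray's centre in the side view from corners (375,128) and (325,433) in the crop.

Run:
```python
from h import *
s=Cam("side");t=Cam("top")
S=lambda c:np.array([250,110])+(np.array(c,float)+.5)/5-.5
U=lambda c:np.array([330,140])+(np.array(c,float)+.5)/5-.5
P=s.plane(S([(373,128),(325,434),(582,358)]),.008);print(P, P[:2].mean(0))
Q=t.plane(U([(472,107),(614,332),(217,569)]),.008);print(Q,Q[[0,2]].mean(0)); d=Q[1]-Q[2];print(np.arctan2(d[1],d[0]),np.linalg.norm(d))
d=P[0]-P[2];print(np.arctan2(d[1],d[0]),np.linalg.norm(d))
```

```text
[[ 0.53318623 -0.32143035  0.008     ]
 [ 0.53869744 -0.05315572  0.008     ]
 [ 0.4220832  -0.12084771  0.008     ]] [ 0.53594184 -0.18729303  0.008     ]
[[ 0.65234431 -0.25865989  0.008     ]
 [ 0.53839807 -0.32513639  0.008     ]
 [ 0.42366927 -0.12577445  0.008     ]] [ 0.53800679 -0.19221717  0.008     ]
-1.0486013898484614 0.2300171304506325
-1.0649626156975889 0.22929735519737232
```

Request:
step_arm([
  [-26,26,0,0,0,0.05],
  [-53,53,0,0,0,0.1],
  [-80,80,0,0,0,0.15],
  [-107,107,0,0,0,0.2],
  [-134,134,10,0,0,0.207],
  [-154,154,25,0,0,0.207],
  [-165,166,45,0,0,0.207],
  [-165,166,49,0,0,0.207],
])

```text
time: 10.38
eef_pos: [0.5774, -0.2558, 0.0876]
tcp_rot: [3.034, 0.812, -0.006]
wrist_force: [-0.4, 0.5, -1.5]
opening: 0.383
```

Request:
step_arm([
  [0,0,0,0,0,0],
  [0,0,0,0,0,0],
  [0,0,0,0,0,0],
])

```text
time: 10.63
eef_pos: [0.5812, -0.2502, 0.0909]
tcp_rot: [-3.031, -0.823, -0.002]
wrist_force: [0.0, 0.4, -0.5]
opening: 0.381
```

```bash
python3 plan.py 0.5753 -0.2564 0.03 0.521
python3 - <<'E'
from h import *
s=Cam("side");s.crop("s10.png",250,90,390,210,5)
E
```

```text
t 10.63 pos [ 0.5812 -0.2502  0.0909] yaw 0.53 F [ 0.   0.4 -0.5] open 0.381 q7 -0.3
ROW [-8.4, 2.4, 60.9] [-0.0, -0.001, 0.009]
```

View pics/s10.png

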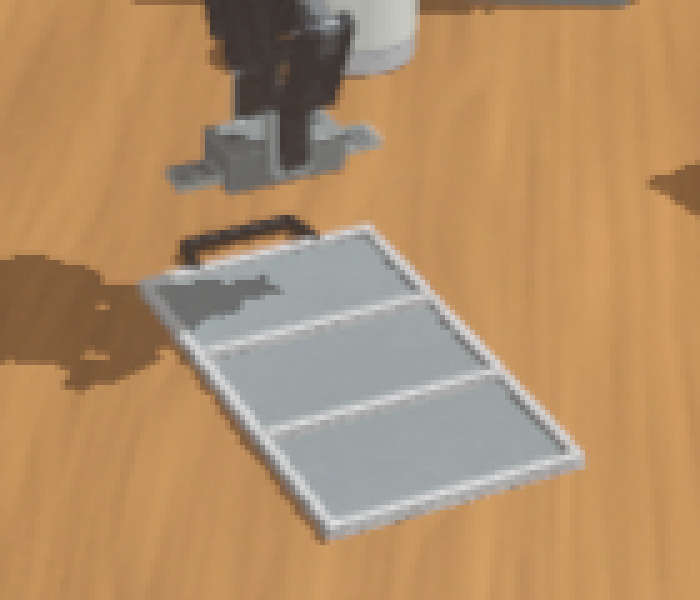

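Request:
step_arm([
  [-8,2.5,20,0,0,0.009],
  [-8,2.5,40,0,0,0.009],
  [-8,2.5,54,0,0,0.009],
  [-8,2.5,59,0,0,0.009],
  [-8,2.5,59,0,0,0.009],
  [-8,2.5,59,0,0,0.009],
  [-8,2.5,59,0,0,0.009],
])

```text
time: 11.27
eef_pos: [0.5752, -0.2588, 0.0324]
tcp_rot: [3.036, 0.805, 0.002]
wrist_force: [0.3, 0.1, -1.4]
opening: 0.383
```

```bash
python3 plan.py 0.5753 -0.2564 0.012 0.521
python3 - <<'E'
from h import *
s=Cam("side");s.crop("s11.png",250,90,390,210,5)
s=Cam("top");s.crop("t11.png",330,140,470,270,5)
E
```

```text
t 11.27 pos [ 0.5752 -0.2588  0.0324] yaw 0.518 F [ 0.3  0.1 -1.4] open 0.383 q7 -0.26
ROW [1.2, -2.1, 20.4] [0.001, -0.001, -0.003]
```

View pics/s11.png

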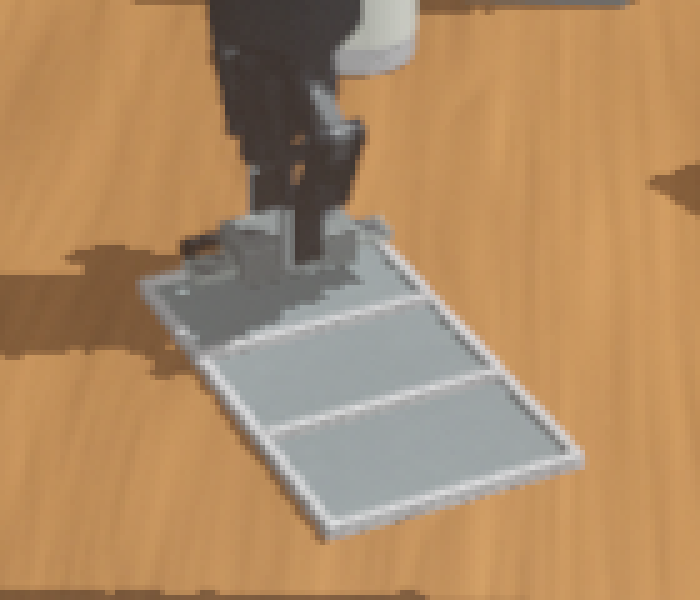

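The blade ends at about (188,270) and (388,230) should come down centred between the side walls at (177,315) and (398,262). Lowering.

Request:
step_arm([
  [1,-2,7,0,0,0],
  [1,-2,14,0,0,0],
  [1,-2,19,0,0,0],
  [1,-2,20.5,0,0,0],
  [1,-2,20.5,0,0,0],
  [1,-2,20.5,0,0,0],
])

```text
time: 11.87
eef_pos: [0.5739, -0.2559, 0.0111]
tcp_rot: [-3.035, -0.804, 0.0]
wrist_force: [-2.7, 3.0, 9.2]
opening: 0.378
```

Request:
step_arm([
  [0,0,0,0,0,0],
  [0,0,0,0,0,0],
  [0,0,0,0,0,0],
  [0,0,0,0,0,0],
], jaw=0.1)

```text
time: 12.2
eef_pos: [0.574, -0.2565, 0.0105]
tcp_rot: [-3.037, -0.804, 0.0]
wrist_force: [1.1, -0.4, -0.3]
opening: 0.55
```

Request:
step_arm([
  [0,0,-15,0,0,0],
  [0,0,-45,0,0,0],
  [0,0,-80,0,0,0],
  [0,0,-110,0,0,0],
  [0,0,-110,0,0,0],
  [0,0,-110,0,0,0],
])

```text
time: 12.7
eef_pos: [0.5756, -0.2572, 0.1237]
tcp_rot: [3.034, 0.803, 0.006]
wrist_force: [-1.0, 0.0, 0.3]
opening: 0.55
```

```bash
python3 plan.py 0.45 0.27 0.13 1.17
python3 - <<'E'
from h import *
s=Cam("side");s.crop("s12.png",250,90,390,210,5)
E
```

```text
t 12.7 pos [ 0.5756 -0.2572  0.1237] yaw 0.518 F [-1.   0.   0.3] open 0.55 q7 -0.32
ROW [151.8, -520.3, -7.6] [0.004, -0.002, -0.652]
```

View pics/s12.png

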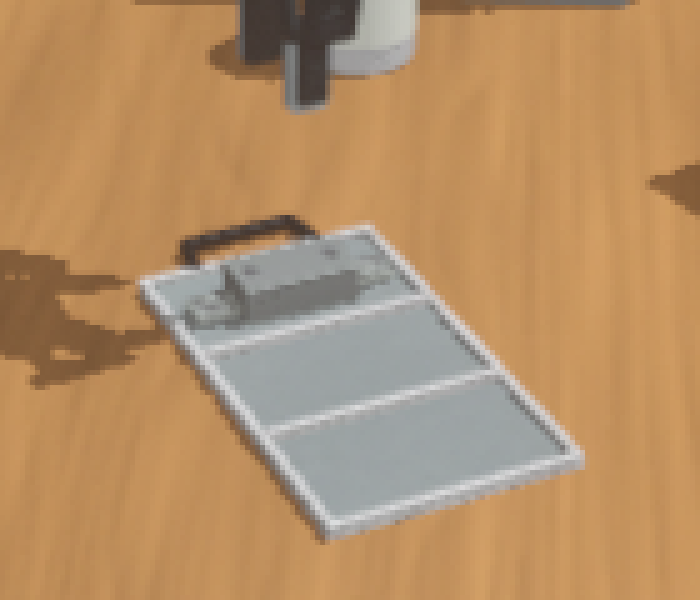

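The file lies flat in the handle bay. Next is the stone.

Request:
step_arm([
  [10,-35,-5,0,0,-0.08],
  [21,-72,-10,0,0,-0.16],
  [32,-109,-10,0,0,-0.24],
  [43,-146,-10,0,0,-0.32],
  [54,-183,-10,0,0,-0.4],
  [65,-220,-10,0,0,-0.48],
  [76,-257,-10,0,0,-0.56],
  [86,-290,-10,0,0,-0.64],
], jaw=1)

```text
time: 13.42
eef_pos: [0.5034, 0.0405, 0.1299]
tcp_rot: [-2.624, -1.725, 0.003]
wrist_force: [0.2, 0.3, -0.3]
opening: 0.996
```

Request:
step_arm([
  [0,0,0,0,0,0],
  [0,0,0,0,0,0],
  [0,0,0,0,0,0],
])

```text
time: 13.67
eef_pos: [0.5048, 0.0374, 0.1303]
tcp_rot: [2.63, 1.718, -0.002]
wrist_force: [-0.3, -0.4, -0.1]
opening: 1.001
```

```bash
python3 plan.py 0.45 0.27 0.11 1.17
python3 - <<'E'
from h import *
s=Cam("side");s.crop("s13.png",270,250,410,350,5)
s=Cam("top");s.crop("t13.png",170,138,320,288,4)
E
```

```text
t 13.67 pos [0.5048 0.0374 0.1303] yaw 1.157 F [-0.3 -0.4 -0.1] open 1.001 q7 -0.3
ROW [191.0, -143.8, 20.2] [-0.001, 0.001, -0.013]
```

View pics/s13.png

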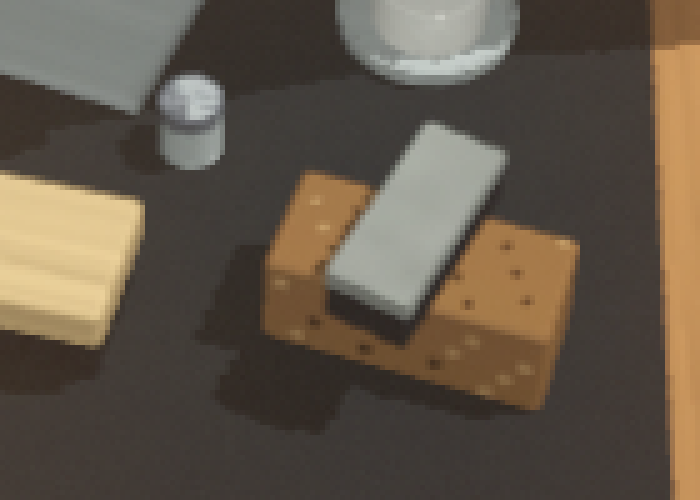

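View pics/t13.png

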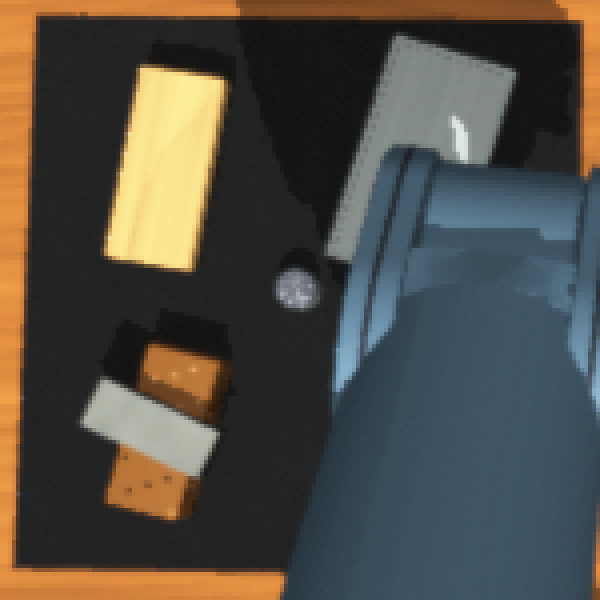

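Cork top corners in the side crop: (305,171), (580,242), (549,346), (265,277). Stone top: (431,121), (508,154), (410,318), (326,282).

Run:
```python
from h import *
exec(open('m.py').read().split("hsv=")[0])
S=lambda c:np.array([270,250])+(np.array(c,float)+.5)/5-.5
print("stone s",rect(s.plane(S([(431,121),(508,154),(410,318),(326,282)]),.065)))
print("stone t",rect(t.plane(U([(101,377),(219,430),(203,478),(82,428)]),.065)))
print("cork s",rect(s.plane(S([(305,171),(580,242),(549,346),(265,277)]),.043)))
print("cork t",rect(t.plane(U([(147,344),(224,361),(178,521),(105,503)]),.043)))
print("brush s",s.plane(S([(145,203)]),.043))
```

```text
stone s (array([0.4486, 0.2735]), array([0.0302, 0.0805]), np.float32(1.144))
stone t (array([0.4511, 0.2688]), array([0.0317, 0.0791]), np.float32(1.175))
cork s (array([0.4461, 0.2721]), array([0.0493, 0.0984]), np.float32(2.916))
cork t (array([0.448, 0.267]), array([0.0479, 0.099 ]), np.float32(2.891))
brush s [[0.54305652 0.25584681 0.043     ]]
```

Request:
step_arm([
  [24,-18,0,0,0,0],
  [55,-41,0,0,0,0],
  [86,-64,0,0,0,0],
  [117,-87,0,0,0,0],
  [148,-110,5,0,0,0],
  [175,-131,12,0,0,0],
  [192,-143,20,0,0,0],
  [192,-143,20,0,0,0],
])

```text
time: 14.53
eef_pos: [0.4492, 0.2763, 0.1094]
tcp_rot: [-2.622, -1.726, 0.002]
wrist_force: [0.3, 0.1, -0.0]
opening: 1.0
```

Request:
step_arm([
  [0,0,0,0,0,0],
  [0,0,0,0,0,0],
  [0,0,0,0,0,0],
  [0,0,0,0,0,0],
])

```text
time: 14.87
eef_pos: [0.4522, 0.2697, 0.1111]
tcp_rot: [2.632, 1.715, 0.001]
wrist_force: [0.3, -1.1, 0.5]
opening: 0.997
```

```bash
python3 plan.py 0.45 0.271 0.0495 1.16
python3 - <<'E'
from h import *
s=Cam("side");s.crop("s14.png",270,210,410,350,4)
E
```

```text
t 14.87 pos [0.4522 0.2697 0.1111] yaw 1.155 F [ 0.3 -1.1  0.5] open 0.997 q7 -0.75
ROW [0.2, -2.6, 61.6] [0.001, -0.0, -0.005]
```

View pics/s14.png

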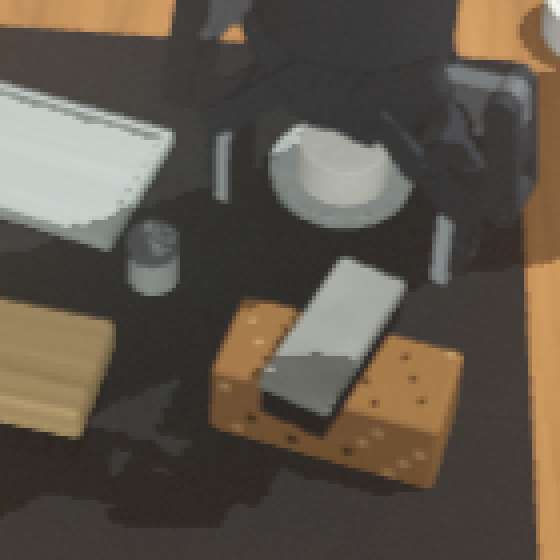

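The jaws straddle the stone, and the left finger is clear of the tin at (152,258) in the crop. Descend and grip.

Request:
step_arm([
  [0,-2.5,18,0,0,0],
  [0,-2.5,36,0,0,0],
  [0,-2.5,54,0,0,0],
  [0,-2.5,61.5,0,0,0],
  [0,-2.5,61.5,0,0,0],
  [0,-2.5,61.5,0,0,0],
])

```text
time: 15.42
eef_pos: [0.4494, 0.2719, 0.0496]
tcp_rot: [2.63, 1.718, -0.0]
wrist_force: [0.4, 0.5, -0.0]
opening: 0.995
```

Request:
step_arm([
  [0,0,0,0,0,0],
  [0,0,0,0,0,0],
  [0,0,0,0,0,0],
  [0,0,0,0,0,0],
  [0,0,0,0,0,0],
  [0,0,0,0,0,0],
  [0,0,0,0,0,0],
], jaw=-1, newtons=50)

```text
time: 16.0
eef_pos: [0.4496, 0.2727, 0.05]
tcp_rot: [-2.63, -1.719, -0.002]
wrist_force: [-0.8, 0.3, 6.2]
opening: 0.335
```

Request:
step_arm([
  [0,0,-10,0,0,0],
  [0,0,-30,0,0,0],
  [0,0,-60,0,0,0],
  [0,0,-85,0,0,0],
  [0,0,-85,0,0,0],
  [0,0,-85,0,0,0],
])

```text
time: 16.5
eef_pos: [0.4498, 0.273, 0.1359]
tcp_rot: [-2.629, -1.719, -0.005]
wrist_force: [0.2, 0.6, -1.1]
opening: 0.34
```

```bash
python3 plan.py 0.5375 -0.1905 0.10 0.521
python3 - <<'E'
from h import *
s=Cam("side");s.crop("s15.png",270,210,410,350,4)
E
```

```text
t 16.5 pos [0.4498 0.273  0.1359] yaw 1.158 F [ 0.2  0.6 -1.1] open 0.34 q7 -0.77
ROW [-389.5, 266.2, 35.1] [0.0, -0.003, 0.637]
```

View pics/s15.png

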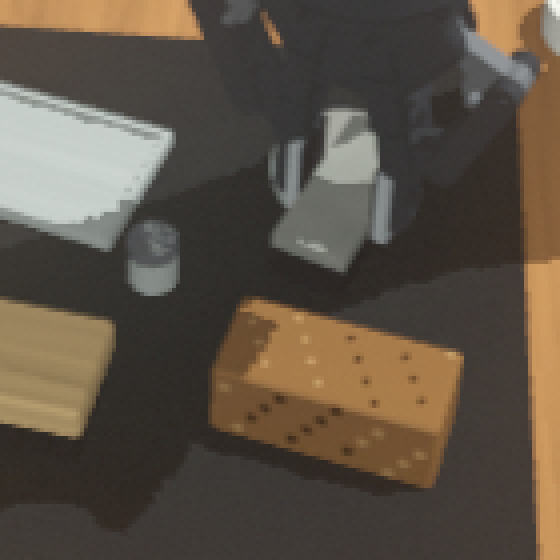

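Stone held, cork unmoved. To the middle bay.

Request:
step_arm([
  [-24,16,0,0,0,0.06],
  [-55,38,0,0,0,0.14],
  [-86,59,0,0,0,0.22],
  [-117,80,0,0,0,0.3],
  [-148,101,0,0,0,0.38],
  [-179,122,0,0,0,0.46],
  [-210,143,0,0,0,0.54],
  [-240,164,0,0,0,0.62],
])

```text
time: 17.22
eef_pos: [0.5018, -0.0152, 0.1333]
tcp_rot: [-3.03, -0.829, 0.004]
wrist_force: [1.6, 0.8, -0.7]
opening: 0.336
```

Request:
step_arm([
  [0,0,0,0,0,0],
  [0,0,0,0,0,0],
])

```text
time: 17.38
eef_pos: [0.5021, -0.0159, 0.1334]
tcp_rot: [3.03, 0.827, -0.004]
wrist_force: [-0.7, 1.6, -0.8]
opening: 0.336
```

```bash
python3 plan.py 0.5375 -0.1905 0.08 0.521
```

```text
t 17.38 pos [ 0.5021 -0.0159  0.1334] yaw 0.533 F [-0.7  1.6 -0.8] open 0.336 q7 -0.71
ROW [-58.1, 168.4, 53.6] [0.0, 0.002, 0.012]
```

Request:
step_arm([
  [-10,30,0,0,0,0.012],
  [-22,65,0,0,0,0.012],
  [-34,100,5,0,0,0.012],
  [-46,135,15,0,0,0.012],
  [-55,160,30,0,0,0.012],
  [-58,168,48,0,0,0.012],
  [-58,168,53,0,0,0.012],
  [-58,168,53,0,0,0.012],
])

```text
time: 18.05
eef_pos: [0.5376, -0.1852, 0.079]
tcp_rot: [-3.03, -0.817, 0.006]
wrist_force: [-0.1, 0.9, -0.7]
opening: 0.337
```

Request:
step_arm([
  [0,0,0,0,0,0],
  [0,0,0,0,0,0],
  [0,0,0,0,0,0],
])

```text
time: 18.3
eef_pos: [0.54, -0.1857, 0.082]
tcp_rot: [-3.032, -0.82, -0.002]
wrist_force: [-0.6, 1.3, -0.8]
opening: 0.338
```

```bash
python3 plan.py 0.5375 -0.1905 0.03 0.521
```

```text
t 18.3 pos [ 0.54   -0.1857  0.082 ] yaw 0.528 F [-0.6  1.3 -0.8] open 0.338 q7 -0.36
ROW [-4.6, 2.9, 52.0] [0.0, -0.001, 0.007]
```

Request:
step_arm([
  [-4.5,3,18,0,0,0.007],
  [-4.5,3,36,0,0,0.007],
  [-4.5,3,49,0,0,0.007],
  [-4.5,3,52,0,0,0.007],
  [-4.5,3,52,0,0,0.007],
  [-4.5,3,52,0,0,0.007],
  [-4.5,3,52,0,0,0.007],
])

```text
time: 18.88
eef_pos: [0.5376, -0.1923, 0.0302]
tcp_rot: [3.036, 0.806, 0.002]
wrist_force: [0.0, 0.9, -0.6]
opening: 0.339
```

```bash
python3 plan.py 0.5375 -0.1905 0.0115 0.521
python3 - <<'E'
from h import *
s=Cam("side");s.crop("s16.png",250,90,390,210,5)
E
```

```text
t 18.88 pos [ 0.5376 -0.1923  0.0302] yaw 0.519 F [ 0.   0.9 -0.6] open 0.339 q7 -0.31
ROW [0.7, -1.6, 18.7] [0.001, -0.001, -0.002]
```

View pics/s16.png

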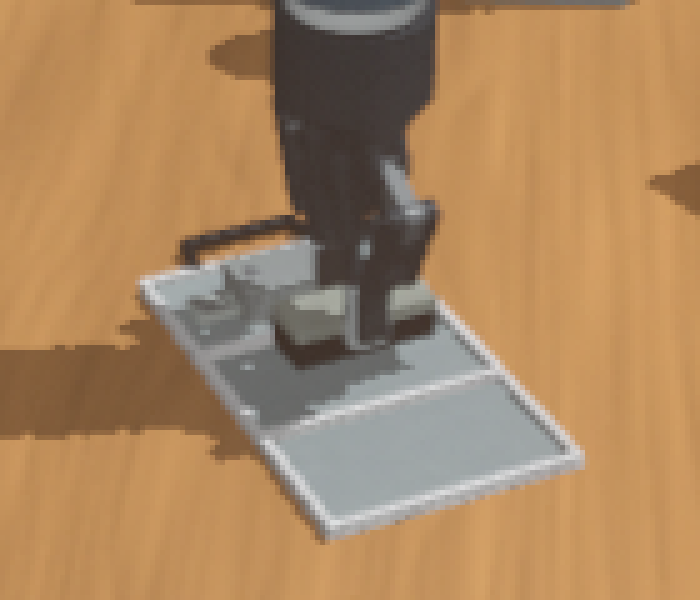

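The stone hangs over the middle bay at about (350,325), with its end clear of the file. Lower, release, lift.

Request:
step_arm([
  [0.7,-1.5,7,0,0,0],
  [0.7,-1.5,14,0,0,0],
  [0.7,-1.5,18,0,0,0],
  [0.7,-1.5,19,0,0,0],
  [0.7,-1.5,19,0,0,0],
  [0.7,-1.5,19,0,0,0],
])

```text
time: 19.43
eef_pos: [0.5365, -0.1899, 0.011]
tcp_rot: [-3.035, -0.805, -0.0]
wrist_force: [-4.3, 3.2, 15.7]
opening: 0.338
```

Request:
step_arm([
  [0,0,0,0,0,0],
  [0,0,0,0,0,0],
  [0,0,0,0,0,0],
  [0,0,0,0,0,0],
], jaw=0)

```text
time: 19.77
eef_pos: [0.5366, -0.1905, 0.01]
tcp_rot: [-3.036, -0.806, 0.001]
wrist_force: [-0.1, -0.5, 0.4]
opening: 0.5
```

Request:
step_arm([
  [0,0,-15,0,0,0],
  [0,0,-45,0,0,0],
  [0,0,-80,0,0,0],
  [0,0,-115,0,0,0],
  [0,0,-115,0,0,0],
  [0,0,-115,0,0,0],
])

```text
time: 20.27
eef_pos: [0.5381, -0.1909, 0.1271]
tcp_rot: [3.035, 0.806, 0.006]
wrist_force: [-0.7, 0.1, 0.3]
opening: 0.497
```

```bash
python3 plan.py 0.447 0.2695 0.12 -0.238
python3 - <<'E'
from h import *
s=Cam("side");s.crop("s17.png",250,90,390,210,5)
E
```

```text
t 20.27 pos [ 0.5381 -0.1909  0.1271] yaw 0.519 F [-0.7  0.1  0.3] open 0.497 q7 -0.39
ROW [149.2, -445.0, 6.4] [0.001, -0.004, 0.757]
```

View pics/s17.png

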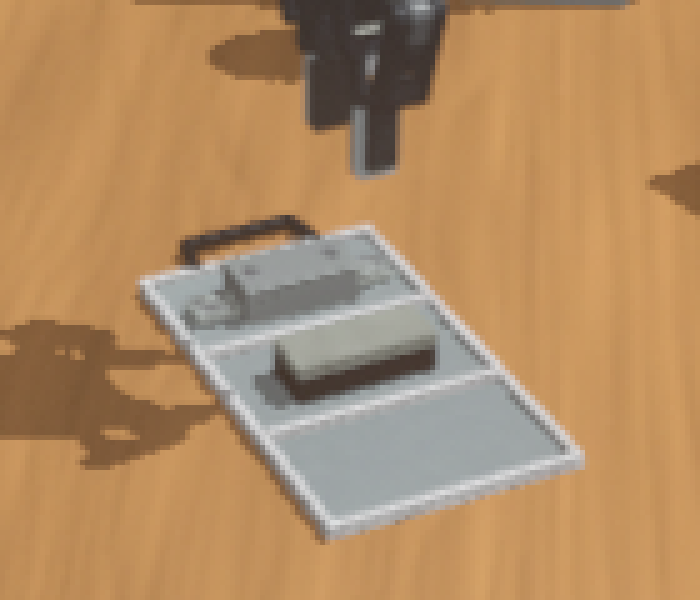

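The stone lies flat in the middle bay at about (355,350). Next is the cork.

Request:
step_arm([
  [11,-32,-5,0,0,0.07],
  [22,-66,-5,0,0,0.15],
  [33,-100,-5,0,0,0.23],
  [44,-133,-5,0,0,0.31],
  [55,-166,-5,0,0,0.4],
  [67,-200,-5,0,0,0.49],
  [79,-235,-5,0,0,0.58],
  [90,-268,-5,0,0,0.67],
], jaw=1)

```text
time: 20.98
eef_pos: [0.4803, 0.0886, 0.129]
tcp_rot: [3.131, -0.244, -0.004]
wrist_force: [0.6, 0.3, -0.3]
opening: 0.999
```

Request:
step_arm([
  [0,0,0,0,0,0],
  [0,0,0,0,0,0],
])

```text
time: 21.15
eef_pos: [0.4805, 0.0893, 0.1288]
tcp_rot: [3.132, -0.228, -0.004]
wrist_force: [-0.3, -0.3, 0.3]
opening: 1.0
```

```bash
python3 plan.py 0.447 0.2695 0.09 -0.238
python3 - <<'E'
from h import *
s=Cam("side");s.crop("s18.png",190,210,410,370,3)
E
```

```text
t 21.15 pos [0.4805 0.0893 0.1288] yaw -0.145 F [-0.3 -0.3  0.3] open 1.0 q7 -1.45
ROW [-59.1, -173.5, 38.7] [0.002, 0.003, 0.093]
```

View pics/s18.png

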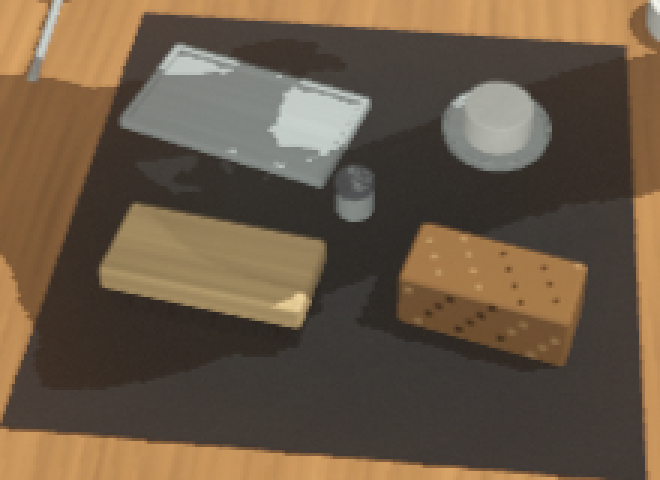

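Brush, cork, tin and puck all stand where they should, with nothing in the way. I'll continue to the cork.

Request:
step_arm([
  [-9,-28,0,0,0,0.03],
  [-20,-60,0,0,0,0.06],
  [-31,-92,0,0,0,0.093],
  [-42,-124,5,0,0,0.093],
  [-52,-152,15,0,0,0.093],
  [-58,-170,30,0,0,0.093],
  [-59,-173,38,0,0,0.093],
  [-59,-173,38,0,0,0.093],
])

```text
time: 21.87
eef_pos: [0.4488, 0.2657, 0.0903]
tcp_rot: [3.115, -0.381, -0.003]
wrist_force: [-0.7, 0.3, 0.2]
opening: 0.999
```

Request:
step_arm([
  [0,0,0,0,0,0],
  [0,0,0,0,0,0],
  [0,0,0,0,0,0],
  [0,0,0,0,0,0],
])

```text
time: 22.2
eef_pos: [0.4505, 0.2657, 0.0929]
tcp_rot: [-3.117, 0.386, -0.001]
wrist_force: [0.4, -0.3, 0.1]
opening: 0.998
```

```bash
python3 plan.py 0.447 0.2695 0.016 -0.238
python3 - <<'E'
from h import *
s=Cam("side");s.crop("s19.png",270,210,410,350,4)
E
```

```text
t 22.2 pos [0.4505 0.2657 0.0929] yaw -0.246 F [ 0.4 -0.3  0.1] open 0.998 q7 -1.82
ROW [-4.3, -2.8, 76.9] [-0.001, -0.001, -0.008]
```

View pics/s19.png

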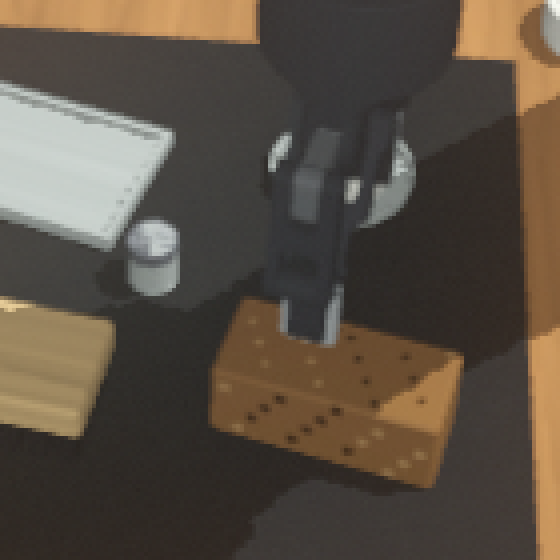

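The near finger tip, at about (310,340) and high up, will come down in front of the cork's near face. Going down with a force check part-way.

Request:
step_arm([
  [-4,-3,15,0,0,-0.008],
  [-4,-3,30,0,0,-0.008],
  [-4,-3,42,0,0,-0.008],
  [-4,-3,48,0,0,-0.008],
  [-4,-3,48,0,0,-0.008],
  [-4,-3,48,0,0,-0.008],
])

```text
time: 22.75
eef_pos: [0.4468, 0.2703, 0.0444]
tcp_rot: [3.119, -0.371, 0.0]
wrist_force: [0.2, -0.5, 0.1]
opening: 1.002
```

```bash
python3 plan.py 0.447 0.2695 0.016 -0.238
python3 - <<'E'
from h import *
s=Cam("side");s.crop("s20.png",270,210,410,350,4)
E
```

```text
t 22.75 pos [0.4468 0.2703 0.0444] yaw -0.237 F [ 0.2 -0.5  0.1] open 1.002 q7 -1.76
ROW [0.4, 0.7, 28.4] [0.0, -0.0, 0.001]
```

View pics/s20.png

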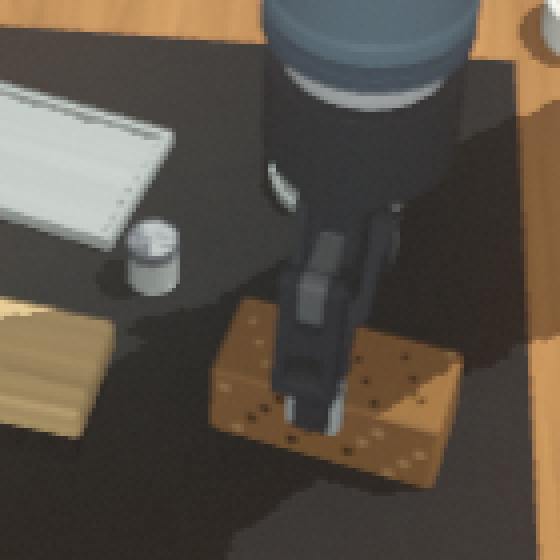

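Request:
step_arm([
  [0,0,12,0,0,0],
  [0,0,24,0,0,0],
  [0,0,28,0,0,0],
  [0,0,28,0,0,0],
  [0,0,28,0,0,0],
])

```text
time: 23.22
eef_pos: [0.4463, 0.2703, 0.0158]
tcp_rot: [3.119, -0.37, -0.001]
wrist_force: [-0.0, 0.3, -0.2]
opening: 0.996
```

Request:
step_arm([
  [0,0,0,0,0,0],
  [0,0,0,0,0,0],
  [0,0,0,0,0,0],
  [0,0,0,0,0,0],
  [0,0,0,0,0,0],
  [0,0,0,0,0,0],
  [0,0,0,0,0,0],
], jaw=-1, newtons=40)

```text
time: 23.8
eef_pos: [0.4468, 0.2708, 0.0168]
tcp_rot: [-3.119, 0.37, -0.001]
wrist_force: [-0.9, -0.2, 6.8]
opening: 0.528
```

Request:
step_arm([
  [0,0,-10,0,0,0],
  [0,0,-30,0,0,0],
  [0,0,-60,0,0,0],
  [0,0,-95,0,0,0],
  [0,0,-115,0,0,0],
  [0,0,-115,0,0,0],
  [0,0,-115,0,0,0],
])

```text
time: 24.38
eef_pos: [0.4469, 0.2713, 0.1324]
tcp_rot: [-3.118, 0.369, -0.002]
wrist_force: [0.2, -0.4, -1.5]
opening: 0.53
```

```bash
python3 plan.py 0.4997 -0.1246 0.13 0.521
python3 - <<'E'
from h import *
s=Cam("side");s.crop("s21.png",270,210,410,350,4)
E
```

```text
t 24.38 pos [0.4469 0.2713 0.1324] yaw -0.236 F [ 0.2 -0.4 -1.5] open 0.53 q7 -1.87
ROW [143.9, 372.6, 1.7] [-0.002, -0.002, -0.757]
```

View pics/s21.png

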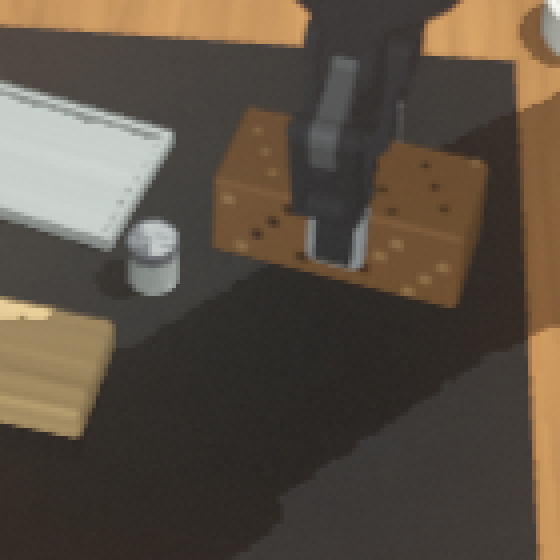

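Cork held level and centred. To the last bay.

Request:
step_arm([
  [10,26,0,0,0,-0.06],
  [23,60,0,0,0,-0.14],
  [36,93,0,0,0,-0.22],
  [49,127,0,0,0,-0.3],
  [62,160,0,0,0,-0.38],
  [75,194,0,0,0,-0.46],
  [87,226,0,0,0,-0.54],
  [98,255,0,0,0,-0.62],
])

```text
time: 25.1
eef_pos: [0.4809, -0.0024, 0.1302]
tcp_rot: [3.083, 0.604, -0.004]
wrist_force: [-0.4, -0.9, -0.7]
opening: 0.531
```

Request:
step_arm([
  [0,0,0,0,0,0],
  [0,0,0,0,0,0],
])

```text
time: 25.27
eef_pos: [0.4812, -0.0024, 0.1304]
tcp_rot: [3.085, 0.591, -0.003]
wrist_force: [0.1, 0.6, -0.9]
opening: 0.531
```

```bash
python3 plan.py 0.4997 -0.1246 0.10 0.521
```

```text
t 25.27 pos [ 0.4812 -0.0024  0.1304] yaw 0.379 F [ 0.1  0.6 -0.9] open 0.531 q7 -0.84
ROW [-27.9, 120.4, 30.5] [-0.0, 0.002, -0.142]
```

Request:
step_arm([
  [-6,25,0,0,0,-0.05],
  [-14,60,0,0,0,-0.1],
  [-22,95,5,0,0,-0.142],
  [-27,116,18,0,0,-0.142],
  [-28,120,28,0,0,-0.142],
  [-28,120,30,0,0,-0.142],
  [-28,120,30,0,0,-0.142],
  [-28,120,30,0,0,-0.142],
])

```text
time: 25.93
eef_pos: [0.5009, -0.1195, 0.1009]
tcp_rot: [-3.031, -0.82, 0.002]
wrist_force: [0.7, 0.4, -0.7]
opening: 0.525
```

Request:
step_arm([
  [0,0,0,0,0,0],
  [0,0,0,0,0,0],
  [0,0,0,0,0,0],
])

```text
time: 26.18
eef_pos: [0.5014, -0.121, 0.1016]
tcp_rot: [-3.033, -0.819, -0.001]
wrist_force: [-0.2, -0.3, 0.1]
opening: 0.53
```

```bash
python3 plan.py 0.4997 -0.1246 0.04 0.521
```

```text
t 26.18 pos [ 0.5014 -0.121   0.1016] yaw 0.527 F [-0.2 -0.3  0.1] open 0.53 q7 -0.45
ROW [-3.4, 2.3, 61.6] [-0.0, -0.001, 0.006]
```

Request:
step_arm([
  [-3.5,2.5,20,0,0,0.006],
  [-3.5,2.5,40,0,0,0.006],
  [-3.5,2.5,56,0,0,0.006],
  [-3.5,2.5,62,0,0,0.006],
  [-3.5,2.5,62,0,0,0.006],
  [-3.5,2.5,62,0,0,0.006],
  [-3.5,2.5,62,0,0,0.006],
])

```text
time: 26.77
eef_pos: [0.5002, -0.126, 0.0403]
tcp_rot: [3.035, 0.807, 0.002]
wrist_force: [-0.2, 0.4, -1.4]
opening: 0.53
```

```bash
python3 plan.py 0.4997 -0.1246 0.0182 0.521
python3 - <<'E'
from h import *
s=Cam("side");s.crop("s22.png",250,90,390,210,5)
E
```

```text
t 26.77 pos [ 0.5002 -0.126   0.0403] yaw 0.52 F [-0.2  0.4 -1.4] open 0.53 q7 -0.38
ROW [0.3, -1.5, 22.0] [0.001, -0.001, -0.001]
```

View pics/s22.png

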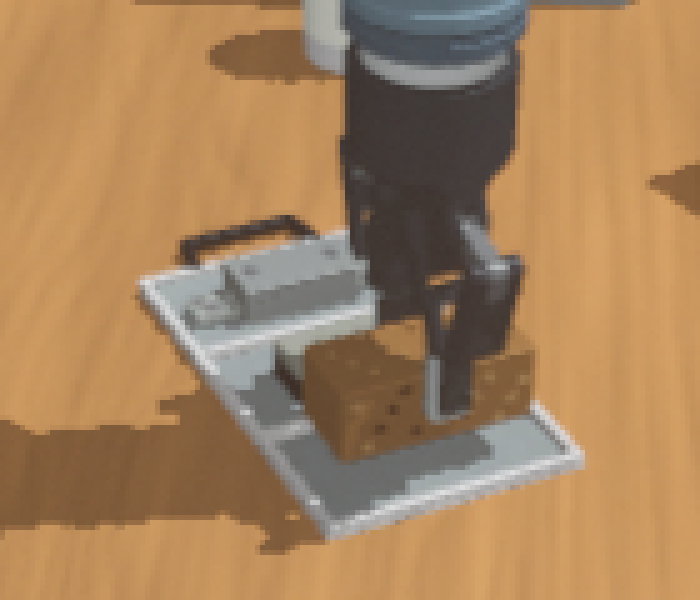

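The cork's underside corners, at about (345,460) and (530,415), are inside the last bay, and the fingers clear the rib. Lower, release, lift.

Request:
step_arm([
  [0.3,-1,8,0,0,0],
  [0.3,-1,16,0,0,0],
  [0.3,-1,21,0,0,0],
  [0.3,-1,22.5,0,0,0],
  [0.3,-1,22.5,0,0,0],
  [0.3,-1,22.5,0,0,0],
])

```text
time: 27.32
eef_pos: [0.499, -0.1245, 0.0173]
tcp_rot: [-3.035, -0.805, -0.0]
wrist_force: [-3.4, 2.2, 15.5]
opening: 0.531
```

Request:
step_arm([
  [0,0,0,0,0,0],
  [0,0,0,0,0,0],
  [0,0,0,0,0,0],
  [0,0,0,0,0,0],
], jaw=0.4)

```text
time: 27.65
eef_pos: [0.4989, -0.1248, 0.0165]
tcp_rot: [-3.036, -0.807, 0.001]
wrist_force: [0.0, 0.7, 0.5]
opening: 0.698
```

Request:
step_arm([
  [0,0,-15,0,0,0],
  [0,0,-45,0,0,0],
  [0,0,-80,0,0,0],
  [0,0,-110,0,0,0],
  [0,0,-110,0,0,0],
  [0,0,-110,0,0,0],
])

```text
time: 28.15
eef_pos: [0.5003, -0.1249, 0.1281]
tcp_rot: [3.035, 0.808, 0.005]
wrist_force: [-0.3, 0.0, -0.7]
opening: 0.698
```

```bash
python3 plan.py 0.6075 0.2675 0.12 -0.175
python3 - <<'E'
from h import *
s=Cam("side");s.crop("s23.png",250,90,390,210,5)
E
```

```text
t 28.15 pos [ 0.5003 -0.1249  0.1281] yaw 0.52 F [-0.3  0.  -0.7] open 0.698 q7 -0.47
ROW [288.0, -287.2, 8.4] [0.001, -0.003, 0.695]
```

View pics/s23.png

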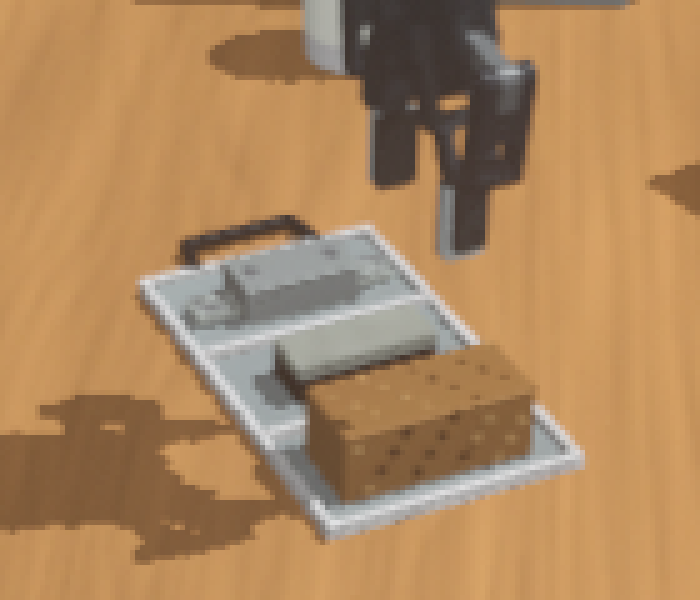

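Cork flat in the last bay at about (420,420). Now the brush.

Request:
step_arm([
  [22,-22,-4,0,0,0.08],
  [48,-48,-8,0,0,0.17],
  [74,-74,-8,0,0,0.26],
  [100,-100,-8,0,0,0.35],
  [126,-126,-8,0,0,0.44],
  [152,-152,-8,0,0,0.53],
  [178,-178,-8,0,0,0.62],
  [200,-200,-8,0,0,0.695],
], jaw=1)

```text
time: 28.87
eef_pos: [0.5725, 0.1511, 0.1328]
tcp_rot: [3.128, -0.279, -0.004]
wrist_force: [1.0, -0.4, -0.0]
opening: 0.999
```

Request:
step_arm([
  [0,0,0,0,0,0],
  [0,0,0,0,0,0],
])

```text
time: 29.03
eef_pos: [0.5724, 0.1503, 0.1326]
tcp_rot: [3.129, -0.267, -0.004]
wrist_force: [-0.3, -0.7, -0.1]
opening: 0.997
```

```bash
python3 plan.py 0.6075 0.2675 0.09 -0.178
```

```text
t 29.03 pos [0.5724 0.1503 0.1326] yaw -0.17 F [-0.3 -0.7 -0.1] open 0.997 q7 -1.55
ROW [14.9, -121.6, 42.4] [0.002, 0.002, 0.008]
```

Request:
step_arm([
  [3,-25,0,0,0,0.008],
  [7,-60,0,0,0,0.008],
  [11,-93,8,0,0,0.008],
  [14,-114,20,0,0,0.008],
  [15,-121,35,0,0,0.008],
  [15,-121,42,0,0,0.008],
  [15,-121,42,0,0,0.008],
  [15,-121,42,0,0,0.008],
])

```text
time: 29.7
eef_pos: [0.6088, 0.2611, 0.0923]
tcp_rot: [3.125, -0.293, -0.002]
wrist_force: [0.5, -0.4, 0.3]
opening: 0.999
```

Request:
step_arm([
  [0,0,0,0,0,0],
  [0,0,0,0,0,0],
  [0,0,0,0,0,0],
])

```text
time: 29.95
eef_pos: [0.6096, 0.2638, 0.0937]
tcp_rot: [-3.128, 0.289, -0.001]
wrist_force: [-0.1, 0.7, 0.5]
opening: 0.998
```

```bash
python3 plan.py 0.6075 0.2675 0.05 -0.178
python3 - <<'E'
from h import *
s=Cam("side");s.crop("s24.png",190,190,330,330,4)
E
```

```text
t 29.95 pos [0.6096 0.2638 0.0937] yaw -0.184 F [-0.1  0.7  0.5] open 0.998 q7 -1.71
ROW [-2.8, -3.2, 43.7] [-0.001, -0.001, -0.006]
```

View pics/s24.png

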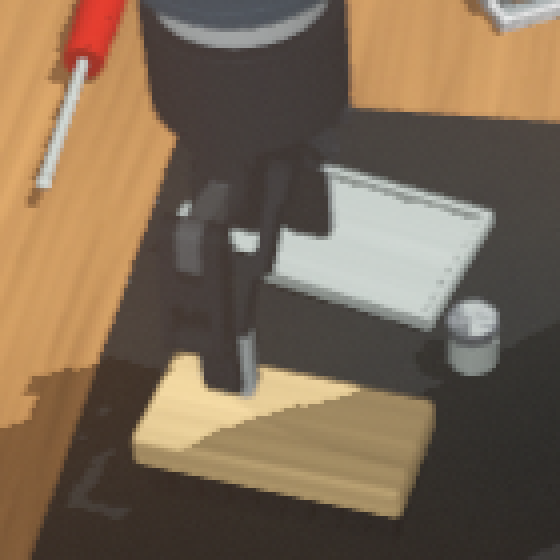

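Request:
step_arm([
  [-2.5,-3.5,15,0,0,-0.006],
  [-2.5,-3.5,30,0,0,-0.006],
  [-2.5,-3.5,42,0,0,-0.006],
  [-2.5,-3.5,44,0,0,-0.006],
  [-2.5,-3.5,44,0,0,-0.006],
  [-2.5,-3.5,44,0,0,-0.006],
  [-2.5,-3.5,44,0,0,-0.006],
])

```text
time: 30.58
eef_pos: [0.6079, 0.2683, 0.0493]
tcp_rot: [-3.129, 0.278, -0.001]
wrist_force: [0.4, -0.8, 0.2]
opening: 0.995
```

```bash
python3 plan.py 0.6075 0.2675 0.022 -0.178
python3 - <<'E'
from h import *
s=Cam("side");s.crop("s25.png",190,190,330,330,4)
E
```

```text
t 30.58 pos [0.6079 0.2683 0.0493] yaw -0.177 F [ 0.4 -0.8  0.2] open 0.995 q7 -1.68
ROW [-0.3, 0.9, 27.3] [-0.0, -0.001, 0.001]
```

View pics/s25.png

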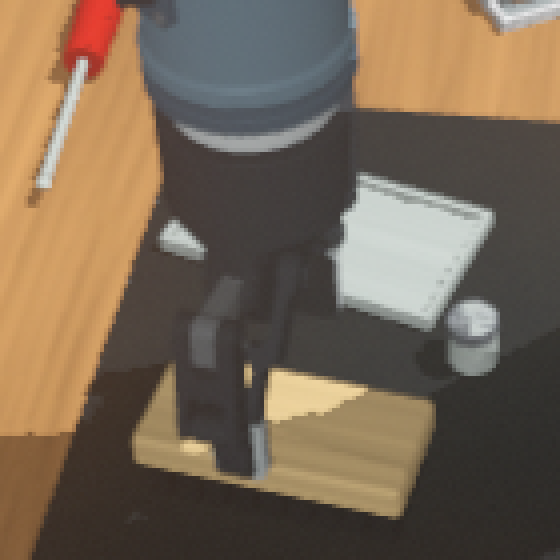

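Run:
```python
from h import *
s=Cam("side")
S=lambda c:np.array([190,190])+(np.array(c,float)+.5)/4-.5
print(s.plane(S([(258,476)]),.0625), s.plane(S([(258,476)]),.043))
# expected brush near edge and pad at near side
a=-.178;n=np.array([-np.sin(a),np.cos(a)]);c=np.array([.6075,.2675])
print(c+27*n/1000,c+42*n/1000)
```

```text
[[0.60860304 0.31674192 0.0625    ]] [[0.61274284 0.30117215 0.043     ]]
[0.61228066 0.29407339] [0.61493658 0.30883639]
```

The near pad sits at about y = 0.31, outside the brush's edge at y = 0.294. Descend and grip.

Request:
step_arm([
  [0,1,10,0,0,0],
  [0,1,20,0,0,0],
  [0,1,27,0,0,0],
  [0,1,27,0,0,0],
  [0,1,27,0,0,0],
])

```text
time: 31.1
eef_pos: [0.6066, 0.2673, 0.0208]
tcp_rot: [3.128, -0.278, -0.002]
wrist_force: [0.3, 0.8, 0.2]
opening: 0.999
```

Request:
step_arm([
  [0,0,0,0,0,0],
  [0,0,0,0,0,0],
  [0,0,0,0,0,0],
  [0,0,0,0,0,0],
  [0,0,0,0,0,0],
  [0,0,0,0,0,0],
], jaw=-1, newtons=50)

```text
time: 31.6
eef_pos: [0.6078, 0.2677, 0.0225]
tcp_rot: [-3.129, 0.278, -0.002]
wrist_force: [-0.9, -0.1, 4.8]
opening: 0.621
```

Request:
step_arm([
  [0,0,-8,0,0,0],
  [0,0,-25,0,0,0],
  [0,0,-50,0,0,0],
  [0,0,-70,0,0,0],
  [0,0,-70,0,0,0],
  [0,0,-70,0,0,0],
])

```text
time: 32.1
eef_pos: [0.608, 0.2679, 0.0938]
tcp_rot: [-3.128, 0.278, -0.004]
wrist_force: [-0.2, -1.1, -1.3]
opening: 0.618
```

```bash
python3 plan.py 0.6127 0.119 0.09 -0.309
python3 - <<'E'
from h import *
s=Cam("side");s.crop("s26.png",190,190,330,330,4)
E
```

```text
t 32.1 pos [0.608  0.2679 0.0938] yaw -0.177 F [-0.2 -1.1 -1.3] open 0.618 q7 -1.71
ROW [30.8, 145.7, 3.6] [-0.002, -0.002, 0.132]
```

View pics/s26.png

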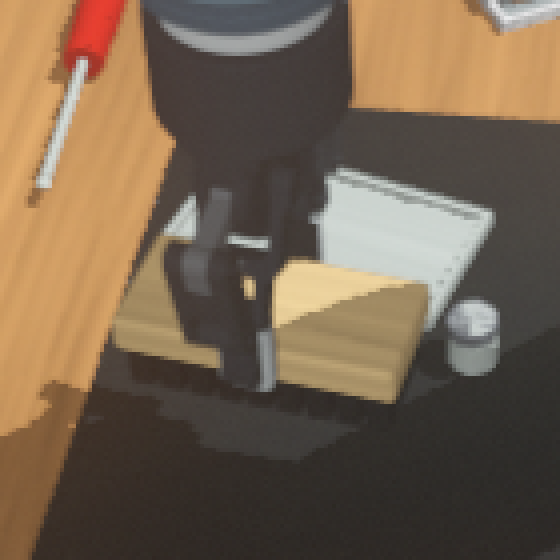

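Brush held level, with its underside well above the tin. Over to the rest.

Request:
step_arm([
  [4,20,0,0,0,0.03],
  [10,48,0,0,0,0.06],
  [17,78,0,0,0,0.09],
  [23,108,0,0,0,0.12],
  [28,132,0,0,0,0.132],
  [31,146,2,0,0,0.132],
  [31,146,4,0,0,0.132],
  [31,146,4,0,0,0.132],
])

```text
time: 32.82
eef_pos: [0.6112, 0.1182, 0.0867]
tcp_rot: [3.104, -0.485, -0.003]
wrist_force: [-0.1, 0.0, -0.3]
opening: 0.62
```

Request:
step_arm([
  [0,0,0,0,0,0],
  [0,0,0,0,0,0],
  [0,0,0,0,0,0],
])

```text
time: 33.07
eef_pos: [0.6119, 0.1202, 0.0875]
tcp_rot: [-3.104, 0.48, 0.001]
wrist_force: [-0.3, -0.2, -0.9]
opening: 0.62
```

```bash
python3 plan.py 0.6127 0.119 0.045 -0.309
```

```text
t 33.07 pos [0.6119 0.1202 0.0875] yaw -0.307 F [-0.3 -0.2 -0.9] open 0.62 q7 -1.57
ROW [1.2, 0.9, 42.5] [-0.001, 0.001, 0.002]
```

Request:
step_arm([
  [1,1,12,0,0,0.002],
  [1,1,26,0,0,0.002],
  [1,1,38,0,0,0.002],
  [1,1,42,0,0,0.002],
  [1,1,42,0,0,0.002],
  [1,1,42,0,0,0.002],
])

```text
time: 33.57
eef_pos: [0.6124, 0.1168, 0.0453]
tcp_rot: [3.103, -0.487, -0.001]
wrist_force: [0.2, -0.6, -0.7]
opening: 0.615
```

```bash
python3 plan.py 0.6127 0.119 0.0268 -0.309
python3 - <<'E'
from h import *
s=Cam("side");s.crop("s27.png",210,170,350,310,4)
E
```

```text
t 33.57 pos [0.6124 0.1168 0.0453] yaw -0.311 F [ 0.2 -0.6 -0.7] open 0.615 q7 -1.54
ROW [-0.4, -2.2, 18.5] [0.001, 0.001, -0.002]
```

View pics/s27.png

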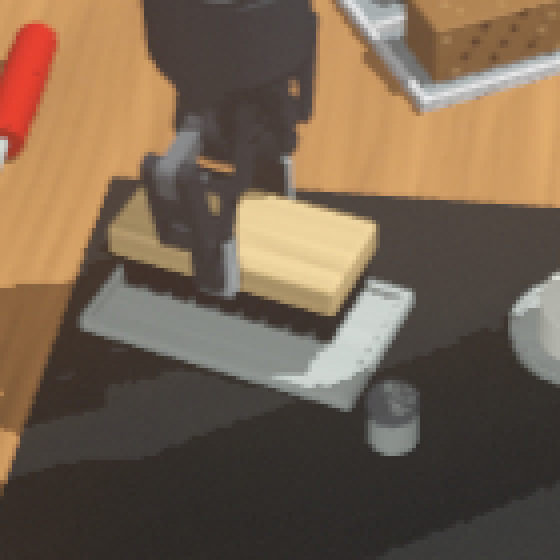

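The bristles' near-right corner at (330,340) should come down near (330,371), about 13 mm inside the near rim. Lower, release, lift.

Request:
step_arm([
  [0,-2,6,0,0,0],
  [0,-2,12,0,0,0],
  [0,-2,17,0,0,0],
  [0,-2,19,0,0,0],
  [0,-2,19,0,0,0],
  [0,-2,19,0,0,0],
])

```text
time: 34.12
eef_pos: [0.6132, 0.119, 0.0266]
tcp_rot: [3.104, -0.487, -0.0]
wrist_force: [-0.5, -0.1, -1.6]
opening: 0.618
```

```bash
python3 plan.py 0.6127 0.119 0.0268 -0.309
python3 - <<'E'
from h import *
s=Cam("side");s.crop("s28.png",210,170,350,310,4)
E
```

```text
t 34.12 pos [0.6132 0.119  0.0266] yaw -0.311 F [-0.5 -0.1 -1.6] open 0.618 q7 -1.53
ROW [-0.5, 0.1, -0.2] [0.0, 0.0, -0.002]
```

View pics/s28.png

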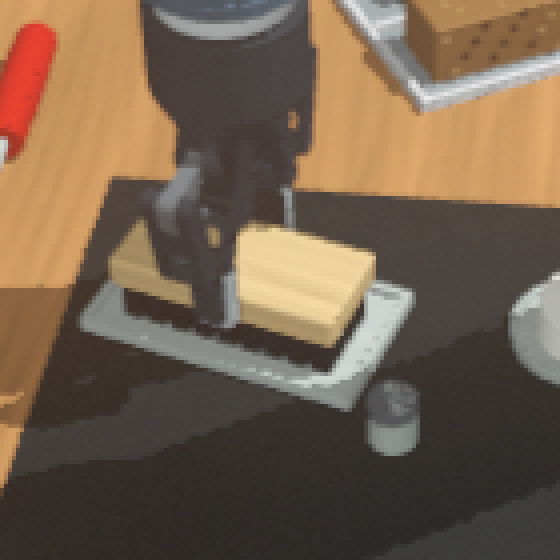

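Request:
step_arm([
  [0,0,1,0,0,0],
  [0,0,2,0,0,0],
  [0,0,2,0,0,0],
])

```text
time: 34.42
eef_pos: [0.6133, 0.1189, 0.0265]
tcp_rot: [-3.103, 0.487, 0.001]
wrist_force: [-6.7, 1.6, 16.1]
opening: 0.616
```

Request:
step_arm([
  [0,0,0,0,0,0],
  [0,0,0,0,0,0],
  [0,0,0,0,0,0],
  [0,0,0,0,0,0],
], jaw=0.6)

```text
time: 34.75
eef_pos: [0.6132, 0.119, 0.0246]
tcp_rot: [3.103, -0.487, -0.0]
wrist_force: [0.0, 0.8, 1.1]
opening: 0.801
```

Request:
step_arm([
  [0,0,-15,0,0,0],
  [0,0,-45,0,0,0],
  [0,0,-80,0,0,0],
  [0,0,-120,0,0,0],
  [0,0,-160,0,0,0],
  [0,0,-160,0,0,0],
  [0,0,-160,0,0,0],
])

```text
time: 35.33
eef_pos: [0.615, 0.1189, 0.1884]
tcp_rot: [-3.101, 0.487, -0.008]
wrist_force: [-0.1, -0.4, -1.0]
opening: 0.802
```

```bash
python3 plan.py 0.55 -0.05 0.25 -0.309
python3 - <<'E'
from h import *
s=Cam("side");s.crop("s29.png",190,110,410,370,2)
E
```

```text
t 35.33 pos [0.615  0.1189 0.1884] yaw -0.311 F [-0.1 -0.4 -1. ] open 0.802 q7 -1.65
ROW [-9.8, 180.5, -62.2] [-0.003, -0.005, -0.002]
```

View pics/s29.png

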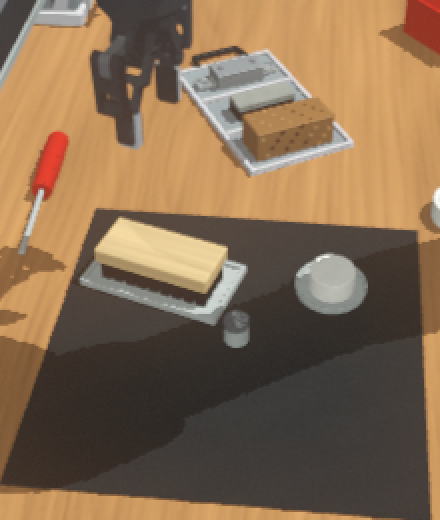

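All five are in place in the side view: brush in the rest at about (160,260), puck at (332,278), tin at (236,328), and the three tray items in order. I'll move the arm away for a final check from above.

```bash
python3 plan.py 0.35 0.48 0.25 1.2
```

```text
t 35.38 pos [0.6136 0.1192 0.1862] yaw -0.311 F [-0.6 -0.  -1.2] open 0.799 q7 -1.65
ROW [-361.3, -262.9, -63.8] [-0.0, -0.002, -1.511]
```

Request:
step_arm([
  [-20,-14,-20,0,0,0],
  [-50,-36,-40,0,0,-0.1],
  [-80,-58,-64,0,0,-0.2],
  [-110,-80,-64,0,0,-0.3],
  [-140,-102,-64,0,0,-0.4],
  [-170,-124,-64,0,0,-0.5],
  [-200,-146,-64,0,0,-0.6],
  [-230,-168,-64,0,0,-0.7],
])

```text
time: 36.05
eef_pos: [0.4435, 0.3502, 0.2478]
tcp_rot: [3.08, 0.615, -0.003]
wrist_force: [0.6, 0.9, 0.8]
opening: 0.803
```

```bash
python3 plan.py 0.3 0.52 0.25 1.2
```

```text
t 36.05 pos [0.4435 0.3502 0.2478] yaw 0.394 F [0.6 0.9 0.8] open 0.803 q7 -1.58
ROW [-67.3, -211.8, -2.2] [-0.0, 0.002, -0.806]
```

Request:
step_arm([
  [-10,-30,0,0,0,-0.1],
  [-20,-62,0,0,0,-0.2],
  [-30,-94,0,0,0,-0.3],
  [-40,-126,0,0,0,-0.4],
  [-50,-158,0,0,0,-0.5],
  [-60,-190,0,0,0,-0.6],
  [-67,-210,0,0,0,-0.7],
  [-67,-210,0,0,0,-0.8],
])

```text
time: 36.72
eef_pos: [0.298, 0.5222, 0.2469]
tcp_rot: [-2.59, -1.776, 0.006]
wrist_force: [-0.5, 1.0, 0.0]
opening: 0.795
```

Request:
step_arm([
  [0,0,0,0,0,0],
  [0,0,0,0,0,0],
  [0,0,0,0,0,0],
  [0,0,0,0,0,0],
])

```text
time: 37.05
eef_pos: [0.305, 0.5172, 0.2485]
tcp_rot: [2.606, 1.754, -0.001]
wrist_force: [-0.1, -0.1, 0.3]
opening: 0.803
```

Run:
```python
from h import *
s=Cam("top");s.crop("t30.png",170,130,470,290,2.6)
s.crop("t31.png",330,140,470,270,5);s.crop("t32.png",220,138,320,288,4)
```

View pics/t31.png

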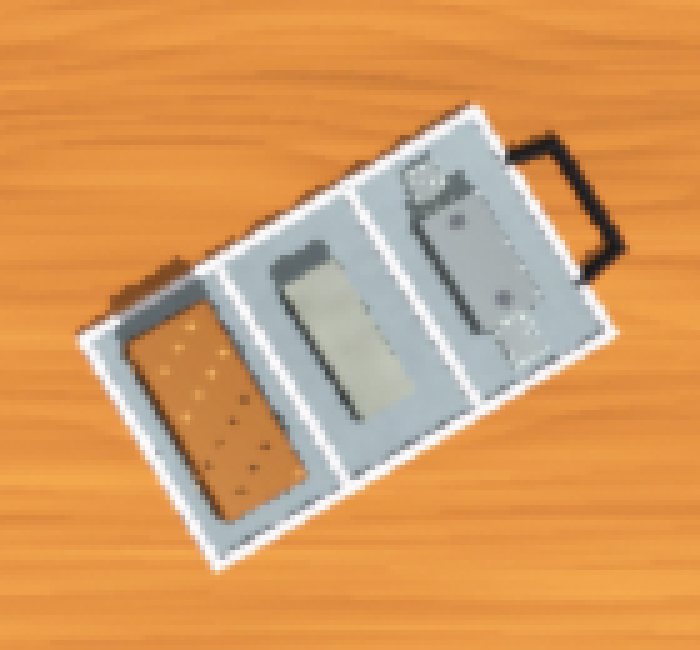

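View pics/t32.png

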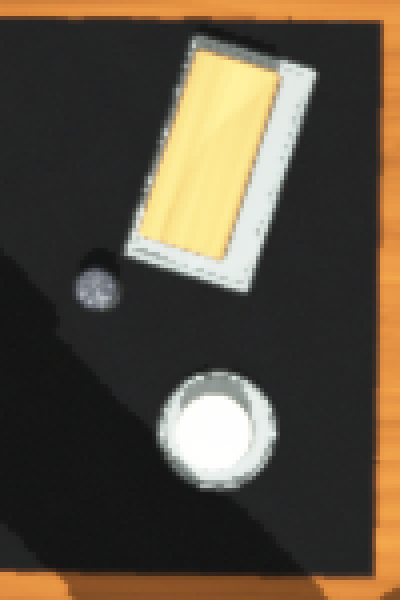

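The three tray items are crosswise in their bays. The puck at (215,432) is well inside the dish, and the tin at (98,290) hasn't moved. The brush at (210,155) looks off to one side of the rest, so I'll put numbers on everything.

Run:
```python
from h import *
exec(open('m.py').read().split("hsv=")[0])
U=lambda c:np.array([220,138])+(np.array(c,float)+.5)/4-.5
V=lambda c:np.array([330,140])+(np.array(c,float)+.5)/5-.5
b=rect(t.plane(U([(197,49),(281,72),(223,262),(139,237)]),.047));print("brush",b)
r=rect(t.plane(U([(194,36),(317,70),(247,293),(124,255)]),.011));print("rest",r)
a=-.309;d=b[0]-r[0];print("brush in rest mm",1000*d@[np.cos(a),np.sin(a)],1000*d@[-np.sin(a),np.cos(a)])
p=t.plane(U([(215,432)]),.030)[0];q=t.plane(U([(217.5,431)]),.011)[0];print("puck-dish mm",(p-q)[:2]*1000)
print("tin",t.plane(U([(98,291)]),.029))
tc=np.array([.538,-.1925]);ty=-1.05
def intray(P,n):
    d=P[:2]-tc;print(n,"in tray mm",1000*d@[np.cos(ty),np.sin(ty)],1000*d@[-np.sin(ty),np.cos(ty)])
k=rect(t.plane(V([(125,345),(205,300),(308,475),(225,523)]),.044));print(k);intray(k[0],"cork")
k=rect(t.plane(V([(282,285),(333,257),(414,384),(362,418)]),.026));print(k);intray(k[0],"stone")
k=t.plane(V([(423,180),(523,343)]),.0125);intray(k.mean(0),"file");d=k[0]-k[1];print("file yaw",np.arctan2(d[1],d[0]),"want",.521)
```

```text
brush (array([0.6135, 0.1183]), array([0.0532, 0.1207]), np.float32(2.841))
rest (array([0.6135, 0.1158]), array([0.0807, 0.1469]), np.float32(2.832))
brush in rest mm -0.760265376257437 2.381595380761423
puck-dish mm [-0.19749284 -0.59532527]
tin [[0.53256263 0.18943009 0.029     ]]
(array([ 0.5006, -0.1221]), array([0.0459, 0.0973]), np.float32(0.509))
cork in tray mm -79.67575227296938 2.5873731343613544
(array([ 0.537 , -0.1904]), array([0.0304, 0.0754]), np.float32(0.516))
stone in tray mm -2.319159821639155 0.17747597497860426
file in tray mm 72.55357383192919 0.07797140809651752
file yaw 0.5183787462501467 want 0.521
```

All within tolerance: brush 2.4 mm, puck under 1 mm, tray items within 4 mm, tin unmoved. Handing in.

```bash
python3 -c "
from bench import bot
print(bot.hand_in())"
```

```text
the job is handed in; nothing more can be done
None
```

I took both piles apart, put all five things in their places, and handed the job in at about 37 s of robot time. Nothing tumbled. The hand-in reports no verdict, so the results below come from my own measurements.

The last overhead check, with the arm moved clear and its gripper open:

| Thing | Measured position | Allowed |
|---|---|---|
| Edge file | 3.4 mm off its bay centre, along the tray | 22 mm |
| Stone | 2.3 mm off its bay centre, along the tray | 24 mm |
| Cork | 3.7 mm off its bay centre, along the tray | 16 mm |
| Wax puck | under 1 mm from the dish centre | 14 mm |
| Brush | 0.8 mm lengthwise and 2.4 mm across in the rest | 16 mm each way |
| Screw tin | same measured position as at the start | 20 mm |

- **Angles:** the three tray items are crosswise to within about 0.01 rad. The brush is within about 0.01 rad of the rest's long axis.
- **Flatness:** I judged this from the pictures rather than measuring it. All five looked flat.
- **Disagreement:** the two cameras differ by about 6 mm in y, more than the stated 2 mm calibration. I aimed at values between the two, and the table uses the top view. The difference is smaller than every margin.

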